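# Pour the honing stone out of its tall pot and turn its yellow face up

### The arm

A 7-joint arm with a two-finger parallel gripper is mounted at the origin on the work surface. World frame = base frame: x ahead of the robot, y to its left, z up, the work surface at z = 0. Lengths are in m, angles in rad, forces in N, time in s.
With the tool pointing down it reaches from about 0.425 to 0.8 m from the base axis. Payload 8.3 kg.
Tool frame: the origin (TCP) lies on the front face of the gripper's body, between the roots of the fingers; the fingertips stand 73 mm ahead of it and the grasp point (between the pads) lies 54 mm ahead of it; z points along the fingers, x is the direction in which the jaws open and shut, and the axes are right-handed (so a half turn about z gives the same grasp; the last joint's range is limited). The gripper opens to 85 mm and grips with 20 to 120 N. Pads are 22 mm wide; open, the fingers measure 114 mm over their backs; the gripper's body (76 mm by 85 mm) begins 54 mm behind the grasp point. The pads swing forward as they close: fully open they stand 13 mm farther back than shut.
Start: joints at [1.26, 0.383, 0.016, 1.37, -0.006, 1.388, -0.046], TCP at [0.153, -0.606, 0.304] pointing down, gripper open.
Joint ranges: [-2.95, 2.95], [-0.25, 2.06], [-1.52, 1.56], [0.18, 2.33], [-1.44, 4.58], [0.02, 2.06], [-3.01, 3.01]. Speed limits (rad/s): [2.39, 2.39, 3.01, 3.01, 3.14, 3.14, 3.14].

### API

Orientations are given as a unit quaternion [w, x, y, z].
In Python, from station import * gives the robot as it stands.
- The arm moves only by the tool drive_tool, never from a script. Its argument "commands" is a list of rows, each a list of 7 numbers: the closure in counts, from 0 (fully open) to 255 (shut), then the shift along the tool's x, y, z in mm, then the turn, a rotation vector about the tool's x, y, z in units of 5 degrees (1.0 is 5 degrees). In form: [[claw, x, y, z, wx, wy, wz], ...]. A call has 1 to 10 rows; each row is the pose to reach, as a shift and turn from the pose commanded when the call began, along the tool's axes at that moment; what a row does not reach only later rows make up. A row lasts 1/12 s, in which the tool goes at most 41.7 mm and 7.16 degrees, less where a joint would pass 70% of its speed; a pose out of reach is approached as far as the arm can. A call with a gripper value outside its range is refused whole. The fingers move at their own pace and stop on an object; "newtons" is the grip in N (left out, the last holds). Time passes only in rows, so rows that repeat a pose let the fingers close. It gives the time, the measured TCP pose, the force and the opening at its end, in the units of the state.
- get_state(): the state, without advancing time (a new reading comes with each control period).
- read_camera(name): name is "scene" or "top" or "wrist"; returns a dict with "pixels" (480x640x3 uint8, blue, green, red), "fx", "fy", "cx", "cy" (pixels), "xyz" and "rotation" of the camera in the world; the wrist camera has in their place "tool_from_camera" (4x4, takes a point from camera to tool coordinates, whose origin is the TCP and whose axes are the tool frame's). Camera axes: x right, y up, looking along -z (the intrinsics and any distortion apply to the point x, -y, -z); pixel columns grow to the right and rows downward; lengths in m; the calibration is good to about 2 mm. The wrist camera is an equidistant fisheye: a pixel r from the principal point sees the ray r / f radians off the axis. A picture is of the moment at which its call begins: read the wrist's pose just before it. There is no depth.
- sign_off(): hands the job in, once; it reports no verdict.
The state is a dict: "time_s": time; "joint_positions": joint angles; "qvel": joint speeds; "joint_efforts": joint torques, N m; "position": TCP position; "ee_rot": TCP orientation; "wrist_force": force on the tool from outside, world axes, zero at the start; "wrist_torque": the same for the moment, N m; "grip_width": finger opening in m.
Only numpy, scipy, OpenCV 4.12 (cv2) and the standard library are available. Lean on these libraries where they do the work, as an engineer would, in place of code of your own. Each camera call takes 0.05 s, during which the arm holds its last target.

### The job

The six-sided honing stone stands too deep in the tall square wooden pot to be gripped. Tip the pot over onto its side, then raise its closed end so that the stone slides out low onto the black bench mat, and take the empty pot off the mat and leave it on the bare bench (lying or standing). Then roll the stone until its yellow flat faces straight up, leaving it lying on the mat, and do not disturb the crock of tools, the carved panel or the mallet.

Things in the scene. Friction and masses are not known exactly. Their poses are not given: they have to be found in the camera images.
- pot: loose square pot of pale wood, dark bands near both ends, 62 x 62 mm outside, 170 mm tall, walls and floor 6 mm (inside 50 x 50 mm), 0.25 kg. Starts upright on the bench, left or right (in y) of the mat, side faces within 0.25 rad of world x and y. Origin: centre of the underside of its floor (closed end); z runs to the mouth; x, y normal to its sides. Lying, its axis is 31 mm above its support.
- pot_mouth (a point): centre of the pot's open mouth, 170 mm from the origin along the pot's z axis
- pot_middle (a point): centre of the pot, 85 mm from the origin along the pot's z axis
- stone: grey hexagonal prism 110 mm long, 32 mm across flats, 37 over corners, 0.25 kg; one long flat is yellow. Starts on end in the pot, at any turn, top 54 mm below the rim. Friction with pot, mat 0.5 to 0.7. Origin: its centre; x along its length, z out through the yellow flat. Pushed forward and a little up, high on a side, it rolls 1/6 turn (18.5 mm) over its far edge; pushed level it may slide.
- mat: black bench mat with a brown line just inside its edge, fixed, flat, 300 mm along its x axis, 280 mm along its y axis, 3 mm thick; origin: centre of its underside, on the bench; turned at most 0.12 rad from the world axes
- crock: bystander: round copper-coloured crock, 86 mm wide and 130 mm tall, with four long tools standing in it to 190 mm, on the other side of the mat from the pot; origin: centre of its underside
- panel: bystander: carved pale wooden panel 90 x 180 x 22 mm lying on the bench beyond the mat; origin: centre of its underside
- mallet: bystander: wooden mallet about 220 mm long, 64 mm high, lying on the bench beyond the mat; origin: on the bench under its middle, where handle meets head
Things that resemble listed ones, but are neither listed nor needed, are in the scene too. What is shaped like the pot but pink or red is not meant.

How it is judged:
By the outcome, as a careful person would: the job done as asked, in the order asked, and still so for the second after the job is handed in, with the robot touching nothing.
It also fails if it takes over 67 s, if anything falls off the work surface, if the arm or the gripper's body presses on something with over 40 N, if the wrist force passes 120 N, or if a joint passes its speed limit or range.

## Working session

There is one attempt and no reset: what is moved stays moved. The work goes in short steps, Python scripts to look and compute and a tool call to move; the robot and the scene stay as the last step left them, time stands still between calls to the robot, and variables do not carry over. Pictures are saved under pics/ and viewed, and the job is handed in when it is done.

Besides the shell and the picture viewer there is one more tool, called as name(argument=value, ...), one argument or row to a line, values as JSON. drive_tool: Moves the arm, as the interface text tells. Its arguments: {"type":"object","properties":{"commands":{"type":"array","items":{"type":"array","items":{"type":"number"}}},"newtons":{"type":"number"}},"required":["commands"]}

```bash
ls; mkdir -p pics; python3 - <<'E'
from station import *
import cv2
s=get_state(); print(s)
for n in ("scene","top","wrist"):
    c=read_camera(n); cv2.imwrite(f"pics/{n}0.png",c["pixels"]); print({k:v for k,v in c.items() if k!="pixels"})
E
```

```text
pics
{'time_s': 0.0, 'joint_positions': array([ 1.2600882 ,  0.38423771,  0.01639171,  1.37118789, -0.00634573,
        1.38816411, -0.04646151]), 'qvel': array([-0.00062142,  0.00043169, -0.00131926, -0.00116672,  0.00067717,
       -0.00121612,  0.00066236]), 'joint_efforts': array([-4.43067620e-04, -6.27587986e+01,  8.43730085e-01, -3.71833491e+01,
        1.63456926e-02,  1.41094811e-02,  1.25159880e-05]), 'position': array([ 0.15325043, -0.60554514,  0.30286384]), 'ee_rot': array([-5.99887471e-04,  7.89098636e-01, -6.14265734e-01, -7.68036825e-04]), 'wrist_force': array([ 0.06704704, -0.12570364,  0.33728308]), 'wrist_torque': array([-0.04949644,  0.04698801, -0.03259979]), 'grip_width': 0.0855167529594009}
{'fx': 472.9737789963524, 'fy': 472.9737789963524, 'cx': 318.8723581391286, 'cy': 233.9331192041133, 'xyz': array([ 1.10097318, -0.5411986 ,  0.61796985]), 'rotation': array([0.83043642, 0.43107122, 0.1659361 , 0.3114774 ])}
{'fx': 561.8081593511926, 'fy': 561.8081593511926, 'cx': 318.1400809124142, 'cy': 236.2137072334336, 'xyz': array([0.50392069, 0.01622865, 1.02599702]), 'rotation': array([ 0.70617912,  0.02974903, -0.04998064, -0.70564012])}
{'fx': 371.64829954431775, 'fy': 371.64829954431775, 'cx': 320.2753060037492, 'cy': 242.2227768914049, 'tool_from_camera': array([[ 9.99999280e-01,  3.25145532e-04,  1.15469335e-03,
        -5.72507693e-04],
       [ 6.80620608e-04, -9.46419367e-01, -3.22939496e-01,
        -8.28989455e-02],
       [ 9.87821817e-04,  3.22940050e-01, -9.46418907e-01,
        -6.97135314e-02],
       [ 0.00000000e+00,  0.00000000e+00,  0.00000000e+00,
         1.00000000e+00]])}
```

View pics/scene0.png

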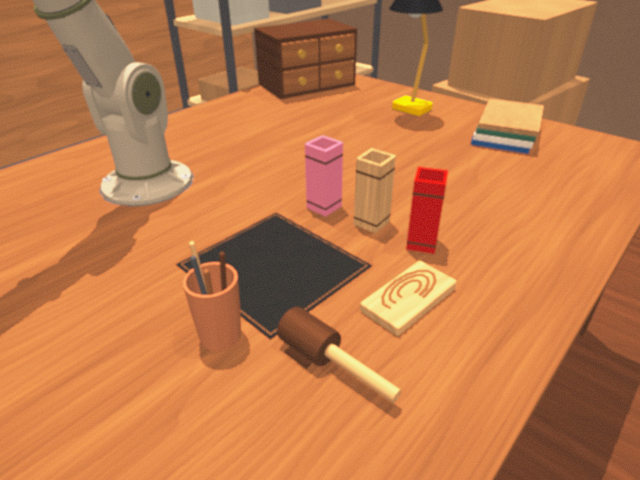

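View pics/top0.png

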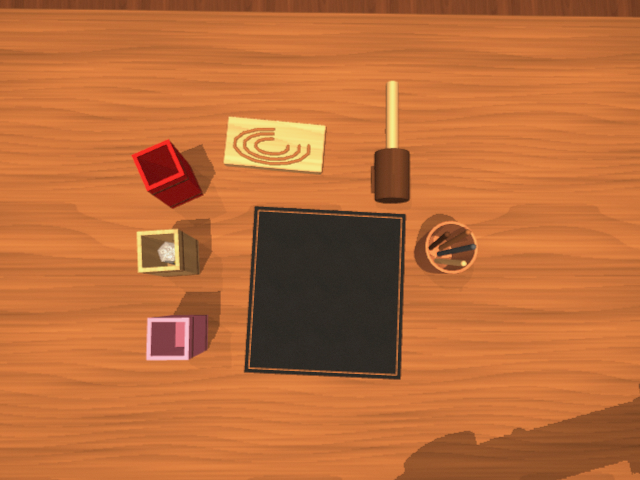

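View pics/wrist0.png

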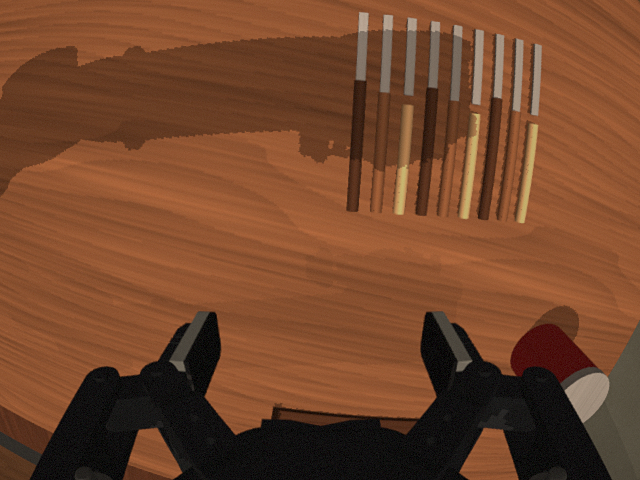

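The scene view shows the pale pot between the pink and red decoys. In the top view its rim is at about (138–182, 230–272), the mat corners at (256,207), (405,214), (400,378) and (246,372), and the crock, panel and mallet are to the right of and beyond the mat.

```bash
cat > h.py <<'E'
from station import *
import numpy as np, cv2
from scipy.spatial.transform import Rotation as R
def rot(q): return R.from_quat([q[1],q[2],q[3],q[0]])
def ray(c,u,v):
    d=np.array([(u-c["cx"])/c["fx"],-(v-c["cy"])/c["fy"],-1.0]); return rot(c["rotation"]).apply(d)
def p2w(c,u,v,z):
    d=ray(c,u,v); o=c["xyz"]; return o+d*(z-o[2])/d[2]
def w2p(c,p):
    q=rot(c["rotation"]).inv().apply(np.array(p)-c["xyz"]); return c["cx"]+c["fx"]*q[0]/-q[2], c["cy"]-c["fy"]*q[1]/-q[2]
def wrist_w2p(c,s,p):
    t=rot(s["ee_rot"]).inv().apply(np.array(p)-s["position"]); T=np.linalg.inv(c["tool_from_camera"]); q=T[:3,:3]@t+T[:3,3]
    x,y,z=q[0],-q[1],-q[2]; r=np.hypot(x,y); th=np.arctan2(r,z); return c["cx"]+c["fx"]*th*x/r, c["cy"]+c["fy"]*th*y/r
def wrist_ray(c,s,u,v):
    a=(u-c["cx"])/c["fx"]; b=(v-c["cy"])/c["fy"]; th=np.hypot(a,b); d=np.array([np.sin(th)*a/th,-np.sin(th)*b/th,-np.cos(th)]) if th>0 else np.array([0,0,-1.])
    T=c["tool_from_camera"]; q=rot(s["ee_rot"])
    return s["position"]+q.apply(T[:3,3]), q.apply(T[:3,:3]@d)
def wp2w(c,s,u,v,z):
    o,d=wrist_ray(c,s,u,v); return o+d*(z-o[2])/d[2]
def save(n,im,crop=None,k=1):
    if crop: im=im[crop[1]:crop[3],crop[0]:crop[2]]
    cv2.imwrite(f"pics/{n}.png",cv2.resize(im,None,fx=k,fy=k,interpolation=cv2.INTER_CUBIC))
E
python3 - <<'E'
from h import *
c=read_camera("top")
save("topcrop",c["pixels"],(110,200,270,320),5)
for n,u,v,z in [("m1",256,207,0.003),("m2",405,214,.003),("m3",400,378,.003),("m4",246,372,.003),("crock",451,247,.13)]: print(n,p2w(c,u,v,z).round(4))
E
```

```text
m1 [0.6736 0.1011 0.003 ]
m2 [ 0.6616 -0.1739  0.003 ]
m3 [ 0.3648 -0.1595  0.003 ]
m4 [0.3766 0.1154 0.003 ]
crock [ 0.5885 -0.2239  0.13  ]
```

View pics/topcrop.png

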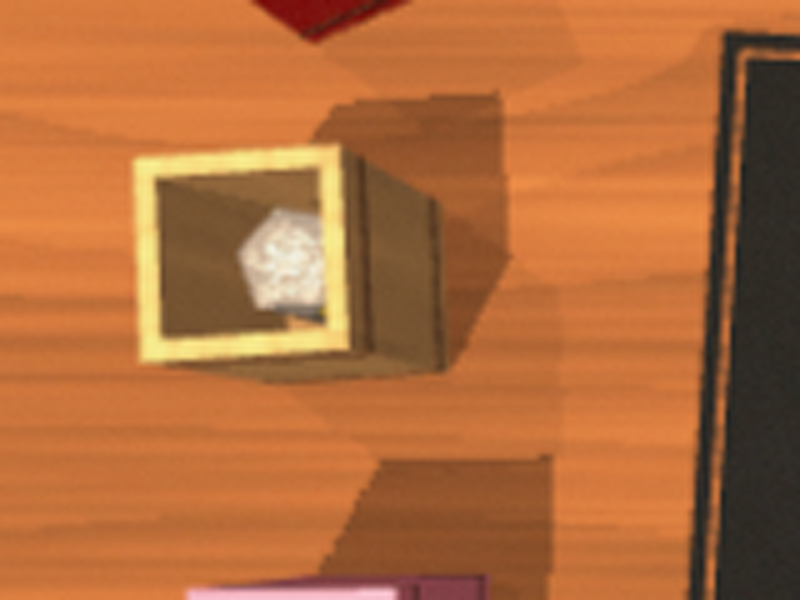

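```bash
python3 - <<'E'
from h import *
c=read_camera("top")
P=[p2w(c,110+u/5,200+v/5,.17) for u,v in [(133,158),(340,146),(352,350),(140,362)]]
P=np.array(P);print(P.round(4),P.mean(0).round(4))
print(P[1]-P[0],P[2]-P[3],P[0]-P[3],P[1]-P[2])
for u,v in [(435,200),(443,370)]: print(p2w(c,110+u/5,200+v/5,0).round(4))
# red and pink rims
for u,v in [(135,153),(170,142),(185,170),(150,185),(147,319),(190,318),(190,359),(147,359)]: print(p2w(c,u,v,.17).round(3))
E
```

```text
[[0.6073 0.2679 0.17  ]
 [0.6112 0.2055 0.17  ]
 [0.549  0.2002 0.17  ]
 [0.5453 0.2637 0.17  ]] [0.5782 0.2343 0.17  ]
[ 0.00385149 -0.06245751  0.        ] [ 0.00366208 -0.06346902  0.        ] [0.06201064 0.00427795 0.        ] [0.06220005 0.00528946 0.        ]
[0.6127 0.2081 0.    ]
[0.5507 0.2037 0.    ]
[0.73  0.275 0.17 ]
[0.748 0.221 0.17 ]
[0.703 0.197 0.17 ]
[0.68 0.25 0.17]
[0.476 0.248 0.17 ]
[0.477 0.184 0.17 ]
[0.417 0.182 0.17 ]
[0.417 0.246 0.17 ]
```

```bash
cat >> h.py <<'E'
def Rt(yaw,al,roll=0):
    "tool x = yaw dir; al = tilt deg: tool z=(0,-sin,-cos) in yawed frame"
    a=np.radians(al)
    z=np.array([0,-np.sin(a),-np.cos(a)]); x=np.array([1.,0,0]); y=np.cross(z,x)
    return R.from_euler('z',yaw)*R.from_matrix(np.array([x,y,z]).T)
def plan(pos,Rg,cur=None,tcp=True,adv=0.054):
    "pos: target of grasp point (tcp=False) or TCP"
    if cur is None:
        s=get_state(); cur=(s["position"],rot(s["ee_rot"]))
    pos=np.array(pos,float)
    if not tcp: pos=pos-Rg.as_matrix()[:,2]*adv
    d=cur[1].inv().apply(pos-cur[0])*1000
    w=(cur[1].inv()*Rg).as_rotvec(); wd=np.degrees(w)/5
    print("row",d.round(1),wd.round(2),"rows>=",max(np.linalg.norm(d)/41.7,np.linalg.norm(wd)*5/7.16).round(1))
    return pos,Rg
def st():
    s=get_state(); r=rot(s["ee_rot"]).as_matrix()
    print("t",round(s["time_s"],2),"p",s["position"].round(4),"x",r[:,0].round(3),"z",r[:,2].round(3),"F",s["wrist_force"].round(1),"g",round(s["grip_width"],4),"q",s["joint_positions"].round(2)); return s
E
python3 - <<'E'
from h import *
st()
a=plan([.45,-.3,.33],Rt(-.6,0)); plan([.57,.28,.33],Rt(.068,0),cur=a)
E
```

```text
t 0.25 p [ 0.1533 -0.6057  0.3034] x [ 0.245 -0.969 -0.001] z [-0.     0.001 -1.   ] F [ 0.   0.  -0.4] g 0.0856 q [ 1.26  0.38  0.02  1.37 -0.01  1.39 -0.05]
row [-223.6 -362.7  -26.4] [-0.    0.01 -8.28] rows>= 10.2
row [-228.5 -546.5    0. ] [ 0.    0.   -7.65] rows>= 14.2
```

drive_tool(
  commands=[
    [0,-224,-363,-26,0,0,-8.28],
    [0,-224,-363,-26,0,0,-8.28],
    [0,-224,-363,-26,0,0,-8.28],
    [0,-224,-363,-26,0,0,-8.28],
    [0,-224,-363,-26,0,0,-8.28],
    [0,-224,-363,-26,0,0,-8.28],
    [0,-224,-363,-26,0,0,-8.28],
    [0,-224,-363,-26,0,0,-8.28],
    [0,-224,-363,-26,0,0,-8.28],
    [0,-224,-363,-26,0,0,-8.28],
  ],
  newtons=40,
)

```text
time_s: 1.08
position: [0.4438, -0.3057, 0.3296]
ee_rot: [0.0, 0.955, -0.296, 0.0]
wrist_force: [0.7, -1.3, -0.2]
grip_width: 0.0857
```

```bash
python3 - <<'E'
from h import *
st()
plan([.57,.28,.33],Rt(.068,0))
E
```

```text
t 1.08 p [ 0.4438 -0.3057  0.3296] x [ 0.825 -0.565  0.   ] z [ 0. -0. -1.] F [ 0.7 -1.3 -0.2] g 0.0857 q [ 0.83  0.2  -0.34  1.55  0.07  1.39 -0.11]
row [-226.9 -554.5   -0.6] [ 0.   -0.   -7.66] rows>= 14.4
```

```bash
python3 - <<'E'
from h import *
print(plan([.57,.35,.33],Rt(.068,45)))
E
```

```text
row [-2.665e+02 -6.122e+02 -6.000e-01] [-8.65  3.   -7.26] rows>= 16.0
(array([0.57, 0.35, 0.33]), Rotation.from_matrix(array([[ 0.99768889,  0.04804621,  0.04804621],
                            [ 0.06794761, -0.70547258, -0.70547258],
                            [ 0.        ,  0.70710678, -0.70710678]])))
```

drive_tool(
  commands=[
    [0,-266,-612,0,-8.65,3,-7.26],
    [0,-266,-612,0,-8.65,3,-7.26],
    [0,-266,-612,0,-8.65,3,-7.26],
    [0,-266,-612,0,-8.65,3,-7.26],
    [0,-266,-612,0,-8.65,3,-7.26],
    [0,-266,-612,0,-8.65,3,-7.26],
    [0,-266,-612,0,-8.65,3,-7.26],
    [0,-266,-612,0,-8.65,3,-7.26],
    [0,-266,-612,0,-8.65,3,-7.26],
    [0,-266,-612,0,-8.65,3,-7.26],
  ],
)

```text
time_s: 1.92
position: [0.521, 0.1049, 0.3285]
ee_rot: [0.383, 0.923, 0.034, 0.013]
wrist_force: [1.6, 0.5, 0.1]
grip_width: 0.0852
```

```bash
python3 - <<'E'
from h import *
st()
plan([.57,.35,.33],Rt(.068,45))
E
```

```text
t 1.92 p [0.521  0.1049 0.3285] x [ 0.997  0.072 -0.002] z [ 0.05  -0.706 -0.706] F [1.6 0.5 0.1] g 0.0852 q [-0.05  0.44 -0.73  1.53  0.87  1.84 -0.75]
row [  66.5 -169.  -171.7] [ 0.02 -0.02  0.05] rows>= 6.0
```

drive_tool(
  commands=[
    [0,66,-169,-172,0,0,0],
    [0,66,-169,-172,0,0,0],
    [0,66,-169,-172,0,0,0],
    [0,66,-169,-172,0,0,0],
    [0,66,-169,-172,0,0,0],
    [0,66,-169,-172,0,0,0],
    [0,66,-169,-172,0,0,0],
  ],
)

```text
time_s: 2.5
position: [0.5701, 0.3517, 0.3297]
ee_rot: [0.382, 0.923, 0.034, 0.013]
wrist_force: [-0.7, -0.2, -0.8]
grip_width: 0.0856
```

```bash
python3 - <<'E'
from h import *
s=st()
d=np.array([-.068,.998,0])
g=np.array([.5785,.2345,.13])+.010*d
Rg=Rt(.068,45)
plan(g-Rg.as_matrix()[:,2]*.08,Rg,tcp=False); plan(g,Rg,tcp=False)
c=read_camera("wrist"); save("w1",c["pixels"])
E
```

```text
t 2.5 p [0.5701 0.3517 0.3297] x [ 0.997  0.074 -0.002] z [ 0.051 -0.705 -0.708] F [-0.7 -0.2 -0.8] g 0.0856 q [-0.73  0.8  -0.21  0.86  0.73  2.05 -0.69]
row [  0.6 -65.1  83.3] [-0.01 -0.03  0.06] rows>= 2.5
row [  0.4 -65.1 163.3] [-0.01 -0.03  0.06] rows>= 4.2
```

View pics/w1.png

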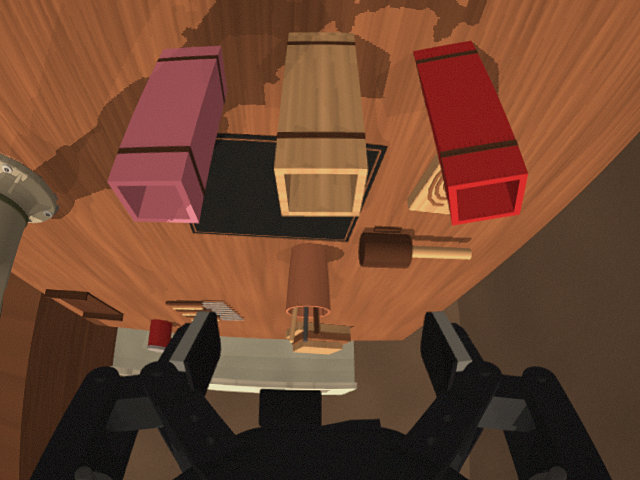

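drive_tool(
  commands=[
    [0,0.5,-65,40,0,0,0.06],
    [0,0.5,-65,83,0,0,0.06],
    [0,0.5,-65,83,0,0,0.06],
    [0,0.5,-65,83,0,0,0.06],
  ],
)

```text
time_s: 2.88
position: [0.5716, 0.3313, 0.2203]
ee_rot: [0.386, 0.922, 0.03, 0.01]
wrist_force: [0.1, -0.1, -0.6]
grip_width: 0.0855
```

```bash
python3 - <<'E'
from h import *
s=st()
d=np.array([-.068,.998,0])
g=np.array([.5785,.2345,.13])+.010*d
Rg=Rt(.068,45)
plan(g,Rg,tcp=False)
c=read_camera("wrist"); save("w2",c["pixels"])
for u,v in ((0,0),): 
  for p in ([.6097,.2677,.17],[.5478,.2634,.17]): print(wrist_w2p(c,s,p))
E
```

```text
t 2.88 p [0.5716 0.3313 0.2203] x [ 0.998  0.064 -0.005] z [ 0.042 -0.711 -0.702] F [ 0.1 -0.1 -0.6] g 0.0855 q [-0.69  0.84 -0.23  1.05  0.7   1.88 -0.82]
row [ 0.8 -2.8 71.4] [0.08 0.07 0.  ] rows>= 1.7
(np.float64(391.38156835465315), np.float64(325.35236950840317))
(np.float64(262.91143285865695), np.float64(325.05206646736616))
```

View pics/w2.png

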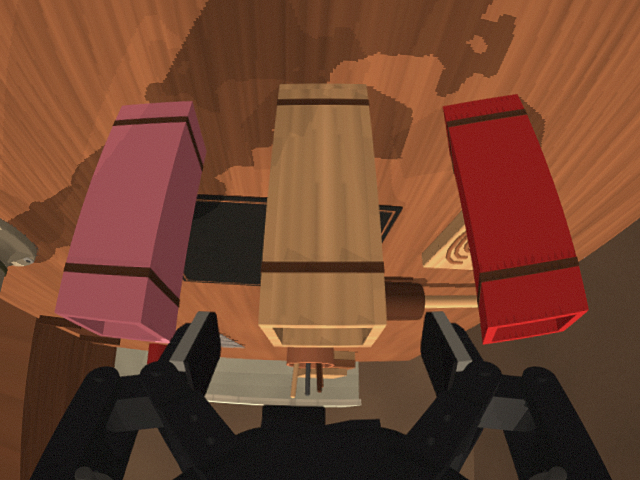

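drive_tool(
  commands=[
    [0,-0.5,-3,36,0,0,0],
    [0,-0.5,-3,71,0,0,0],
    [0,-0.5,-3,71,0,0,0],
    [120,-0.5,-3,71,0,0,0],
    [255,-0.5,-3,71,0,0,0],
    [255,-0.5,-3,71,0,0,0],
    [255,-0.5,-3,71,0,0,0],
    [255,-0.5,-3,71,0,0,0],
  ],
  newtons=40,
)

```text
time_s: 3.6
position: [0.5756, 0.2881, 0.1773]
ee_rot: [0.381, 0.924, 0.029, 0.016]
wrist_force: [-2.1, 0.1, 6.4]
grip_width: 0.0614
```

```bash
python3 - <<'E'
from h import *
s=st()
c=read_camera("top"); save("t3",c["pixels"],(100,80,480,400),2)
E
```

```text
t 3.6 p [0.5756 0.2881 0.1773] x [0.998 0.065 0.007] z [ 0.051 -0.703 -0.709] F [-2.1  0.1  6.4] g 0.0614 q [-0.63  0.8  -0.23  1.2   0.71  1.75 -0.87]
```

View pics/t3.png

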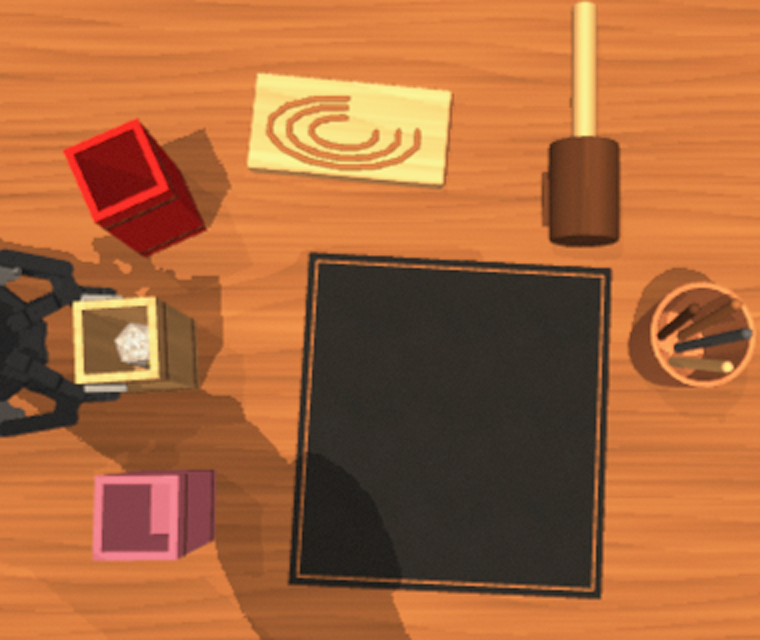

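```bash
cat >> h.py <<'E'
import json
def Rpot(yaw,th):
    "pot rotation: z to mouth tipped th deg toward -y'"
    return R.from_euler('z',yaw)*R.from_euler('x',th,degrees=True)
def rows(cur,targets):
    out=[]
    for p,Rg in targets:
        d=cur[1].inv().apply(np.array(p)-cur[0])*1000; w=np.degrees((cur[1].inv()*Rg).as_rotvec())/5
        out.append([float(round(v,1)) for v in d]+[float(round(v,2)) for v in w])
    return out
def potseq(cur,rel,poses):
    "rel=(p,R) of tool in pot frame; poses=[(base,Rpot)]"
    return [(np.array(b)+Rp.apply(rel[0]),Rp*rel[1]) for b,Rp in poses]
E
python3 - <<'E'
from h import *
s=st(); cur=(s["position"],rot(s["ee_rot"]))
Rp=Rpot(.068,0); B=np.array([.5775,.2345,0])
rel=(Rp.inv().apply(cur[0]-B),Rp.inv()*cur[1])
np.save("rel.npy",np.r_[rel[0],rel[1].as_quat()])
print(rel[0])
P=[]
for k in range(1,11):
    th=50*k/10; f=th/90
    P.append((np.array([.5775,.2345,0])*(1-f)+np.array([.53,.22,0])*f+[0,0,.025*min(1,k/3)+.031*np.sin(np.radians(th))],Rpot(.068*(1-f)-.05*f,th)))
for r in rows(cur,potseq(cur,rel,P)): print([255]+r)
E
```

```text
t 3.65 p [0.5756 0.2881 0.1773] x [0.998 0.065 0.007] z [ 0.051 -0.703 -0.709] F [-1.   0.   6.5] g 0.0616 q [-0.63  0.8  -0.23  1.2   0.71  1.75 -0.87]
[0.00170986 0.05363812 0.17728096]
[255, -2.3, 22.2, 0.8, 1.0, -0.06, 0.06]
[255, -4.8, 43.6, 2.8, 2.0, -0.11, 0.12]
[255, -7.5, 64.1, 6.0, 3.0, -0.16, 0.19]
[255, -10.6, 77.7, 16.1, 4.0, -0.2, 0.26]
[255, -13.8, 90.2, 27.2, 5.0, -0.24, 0.34]
[255, -17.2, 101.5, 39.3, 6.0, -0.27, 0.41]
[255, -20.9, 111.5, 52.1, 7.0, -0.29, 0.5]
[255, -24.7, 120.1, 65.7, 7.99, -0.31, 0.58]
[255, -28.7, 127.4, 80.0, 8.99, -0.32, 0.67]
[255, -32.9, 133.2, 94.7, 9.99, -0.33, 0.76]
```

drive_tool(
  commands=[
    [255,-2.3,22,1,1,-0.06,0.06],
    [255,-5,44,3,2,-0.11,0.12],
    [255,-7.5,64,6,3,-0.16,0.19],
    [255,-10.5,78,16,4,-0.2,0.26],
    [255,-14,90,27,5,-0.24,0.34],
    [255,-17,101.5,39,6,-0.27,0.41],
    [255,-21,111.5,52,7,-0.29,0.5],
    [255,-25,120,66,8,-0.31,0.58],
    [255,-29,127,80,9,-0.32,0.67],
    [255,-33,133,95,10,-0.33,0.76],
  ],
  newtons=90,
)

```text
time_s: 4.48
position: [0.5533, 0.1235, 0.203]
ee_rot: [-0.046, 0.999, -0.002, 0.002]
wrist_force: [-1.4, 0.9, -4.9]
grip_width: 0.0611
```

```bash
python3 - <<'E'
from h import *
s=st(); cur=(s["position"],rot(s["ee_rot"]))
q=np.load("rel.npy"); rel=(q[:3],R.from_quat(q[3:]))
Rp=cur[1]*rel[1].inv(); B=cur[0]-Rp.apply(rel[0]); print("base",B.round(4),"axis",Rp.as_matrix()[:,2].round(3))
P=[]
for k in range(1,11):
    th=min(90,50+5*k); f=th/90
    h=.025+(.008-.025)*k/10
    P.append((np.array([.5775,.2345,0])*(1-f)+np.array([.53,.22,0])*f+[0,0,h+.031*np.sin(np.radians(th))],Rpot(.068*(1-f)-.05*f,th)))
for r in rows(cur,potseq(cur,rel,P)): print([255]+r)
c=read_camera("scene"); save("s4",c["pixels"])
E
```

```text
t 4.48 p [0.5533 0.1235 0.203 ] x [ 1.    -0.004  0.003] z [ 0.004  0.092 -0.996] F [-1.4  0.9 -4.9] g 0.0611 q [ 0.09  0.35 -0.39  1.68  0.05  1.11 -0.31]
base [0.5514 0.2252 0.0482] axis [ 0.001 -0.768  0.641]
[255, -3.5, 13.1, 7.5, 0.97, -0.01, 0.08]
[255, -7.0, 27.1, 17.0, 1.97, 0.0, 0.16]
[255, -10.7, 40.3, 27.8, 2.97, 0.02, 0.23]
[255, -14.5, 52.5, 39.9, 3.97, 0.04, 0.31]
[255, -18.4, 63.7, 53.1, 4.97, 0.07, 0.38]
[255, -22.4, 73.8, 67.4, 5.97, 0.11, 0.45]
[255, -26.4, 82.7, 82.7, 6.97, 0.15, 0.52]
[255, -30.5, 90.3, 98.9, 7.97, 0.2, 0.59]
[255, -30.5, 90.5, 100.6, 7.97, 0.2, 0.59]
[255, -30.5, 90.6, 102.3, 7.97, 0.2, 0.59]
```

View pics/s4.png

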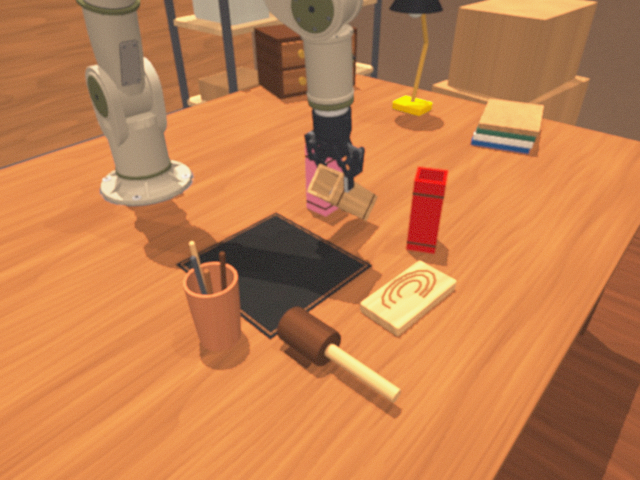

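drive_tool(
  commands=[
    [255,-3.5,13,7.5,1,0,0.08],
    [255,-7,27,17,2,0,0.16],
    [255,-10.5,40,28,3,0.02,0.23],
    [255,-14.5,52.5,40,4,0.04,0.31],
    [255,-18.5,64,53,5,0.07,0.38],
    [255,-22.5,74,67,6,0.11,0.45],
    [255,-26.5,83,83,7,0.15,0.52],
    [255,-30.5,90,99,8,0.2,0.59],
    [255,-30.5,90.5,101,8,0.2,0.59],
    [255,-30.5,90.5,102,8,0.2,0.59],
  ],
)

```text
time_s: 5.37
position: [0.5219, 0.0415, 0.0909]
ee_rot: [-0.383, 0.923, -0.029, 0.007]
wrist_force: [0.7, 0.0, -3.5]
grip_width: 0.0606
```

```bash
python3 - <<'E'
from h import *
s=st(); cur=(s["position"],rot(s["ee_rot"]))
q=np.load("rel.npy"); rel=(q[:3],R.from_quat(q[3:]))
Rp=cur[1]*rel[1].inv(); B=cur[0]-Rp.apply(rel[0]); print("base",B.round(4),"axis",Rp.as_matrix()[:,2].round(3))
P=[(np.array([.53,.22,.039-.008*k/6]),Rpot(-.05,90)) for k in range(1,7)]
for r in rows(cur,potseq(cur,rel,P)): print([255]+r)
c=read_camera("scene"); save("s5",c["pixels"],(220,120,460,300),3.3)
E
```

```text
t 5.37 p [0.5219 0.0415 0.0909] x [ 0.998 -0.06  -0.009] z [ 0.036  0.706 -0.707] F [ 0.7  0.  -3.5] g 0.0606 q [ 0.67  0.61 -0.53  1.87 -0.6   0.96  0.55]
base [0.5291 0.2184 0.0367] axis [-0.053 -0.999  0.003]
[255, 0.9, -1.3, 0.7, 0.04, 0.03, -0.07]
[255, 0.9, -0.4, 1.7, 0.04, 0.03, -0.07]
[255, 0.9, 0.5, 2.6, 0.04, 0.03, -0.07]
[255, 0.9, 1.5, 3.6, 0.04, 0.03, -0.07]
[255, 0.9, 2.4, 4.5, 0.04, 0.03, -0.07]
[255, 1.0, 3.4, 5.4, 0.04, 0.03, -0.07]
```

View pics/s5.png

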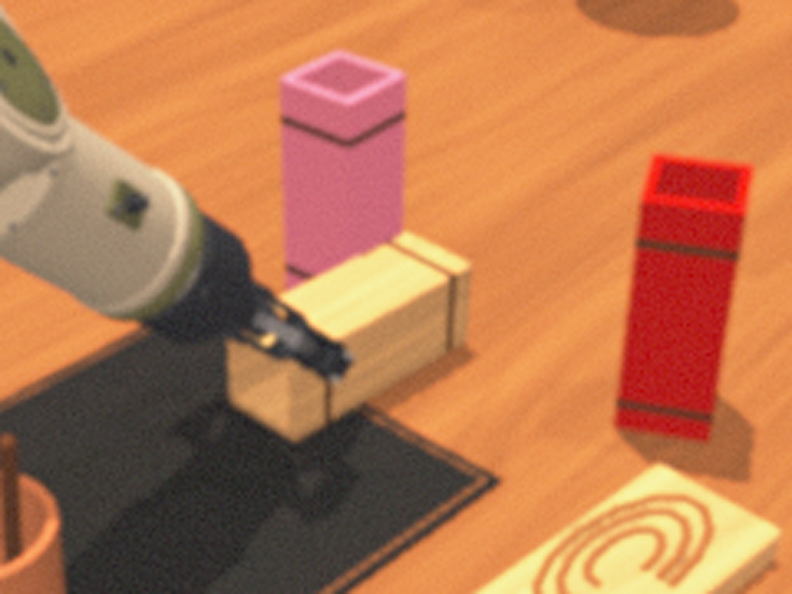

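drive_tool(
  commands=[
    [255,1,0,2,0,0,0],
    [255,1,2,4,0,0,0],
    [255,1,3.5,5.5,0,0,0],
    [120,1,3.5,5.5,0,0,0],
    [0,1,3.5,5.5,0,0,0],
    [0,1,3.5,5.5,0,0,0],
    [0,1,3.5,5.5,0,0,0],
    [0,1,3.5,-35,0,0,0],
    [0,1,3.5,-75,0,0,0],
    [0,1,3.5,-75,0,0,0],
  ],
)

```text
time_s: 6.25
position: [0.5224, -0.0193, 0.1462]
ee_rot: [-0.381, 0.924, -0.03, 0.012]
wrist_force: [1.1, -2.0, -0.5]
grip_width: 0.0855
```

```bash
python3 - <<'E'
from h import *
s=st()
c=read_camera("scene"); save("s6",c["pixels"],(220,120,460,300),3.3)
c=read_camera("wrist"); save("w6",c["pixels"])
c=read_camera("top"); save("t6",c["pixels"],(100,80,480,400),2)
plan([.53,.1,.25],Rt(-.05,15))
E
```

```text
t 6.25 p [ 0.5224 -0.0193  0.1462] x [ 0.998 -0.065 -0.   ] z [ 0.045  0.703 -0.71 ] F [ 1.1 -2.  -0.5] g 0.0855 q [ 0.75  0.53 -0.5   1.8  -0.57  1.13  0.54]
row [   2.9 -156.4    4.3] [-12.01   0.04  -0.12] rows>= 8.4
```

View pics/s6.png

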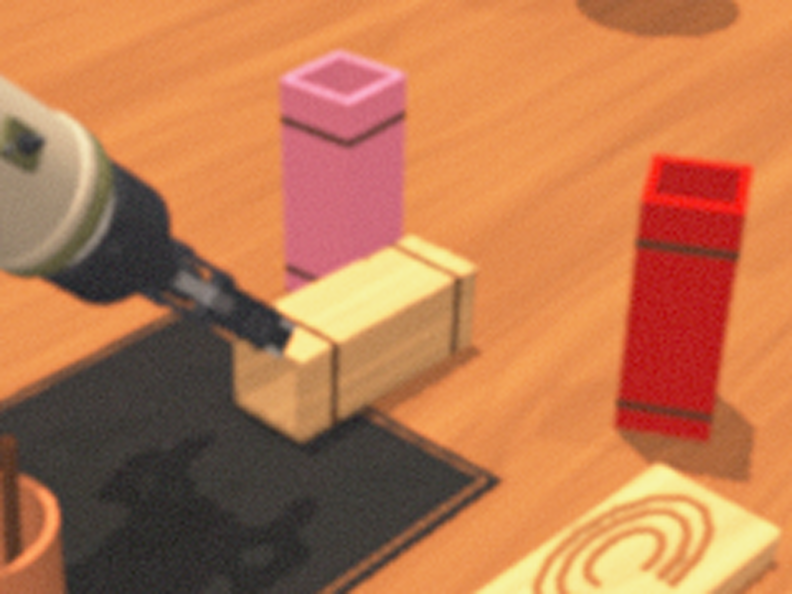

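View pics/w6.png

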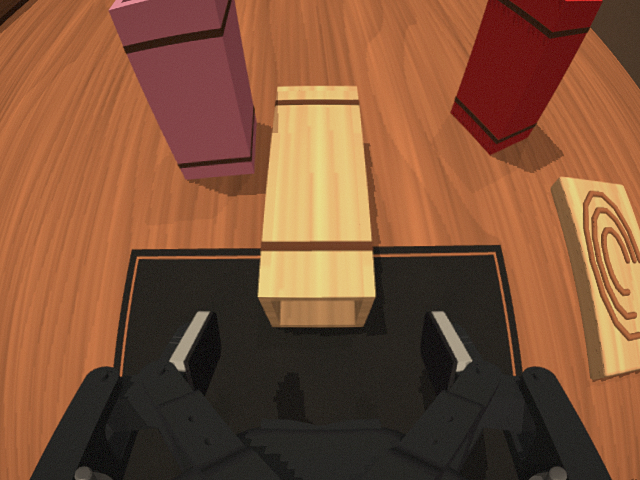

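View pics/t6.png

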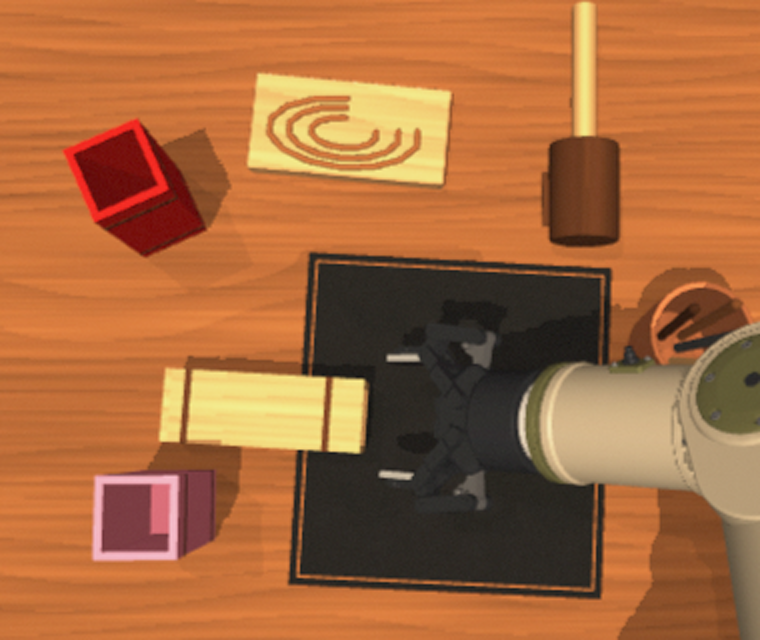

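```bash
python3 - <<'E'
from h import *
c=read_camera("top")
for z in (.0635,):
  P=np.array([p2w(c,100+u/2,80+v/2,z) for u,v in [(164,368),(369,379),(365,453),(161,442)]])
  print(P.round(4)); ax=(P[1]+P[2]-P[0]-P[3])/2; print(np.linalg.norm(ax),np.arctan2(ax[0],-ax[1]), ((P[0]+P[3])/2).round(4),((P[1]+P[2])/2).round(4))
s=get_state();c=read_camera("wrist")
P=np.array([wp2w(c,s,u,v,.0635) for u,v in [(278,87),(258,298),(376,298),(358,87)]]);print(P.round(4))
E
```

```text
[[0.5648 0.2206 0.0635]
 [0.5556 0.0462 0.0635]
 [0.4928 0.0492 0.0635]
 [0.5022 0.2215 0.0635]]
0.1736099110799522 -0.053822656445022696 [0.5335 0.2211 0.0635] [0.5242 0.0477 0.0635]
[[0.4996 0.2241 0.0635]
 [0.4895 0.0585 0.0635]
 [0.5517 0.0548 0.0635]
 [0.5607 0.2197 0.0635]]
```

```bash
python3 - <<'E'
from h import *
s=get_state(); cur=(s["position"],rot(s["ee_rot"]))
Rg=Rt(-.055,20); g=np.array([.5258,.116,.038]); z=Rg.as_matrix()[:,2]
t0=g-z*.054
T=[([.5235,.0,.19],Rt(-.055,-25)),(t0-z*.08,Rg),(t0,Rg)]
for r in rows(cur,T): print(r)
E
```

```text
[3.3, -42.8, -25.5, -4.02, 0.06, -0.07]
[-0.8, -138.5, 107.5, -13.02, 0.09, -0.04]
[-0.2, -65.9, 141.2, -13.02, 0.09, -0.04]
```

drive_tool(
  commands=[
    [0,3.3,-43,-25,-4,0.06,-0.07],
    [0,3.3,-43,-25,-4,0.06,-0.07],
    [0,0,-138,108,-13,0.09,-0.04],
    [0,0,-138,108,-13,0.09,-0.04],
    [0,0,-138,108,-13,0.09,-0.04],
    [0,0,-138,108,-13,0.09,-0.04],
    [0,0,-138,108,-13,0.09,-0.04],
    [0,0,-138,108,-13,0.09,-0.04],
    [0,0,-138,108,-13,0.09,-0.04],
  ],
)

```text
time_s: 7.25
position: [0.529, 0.1638, 0.1634]
ee_rot: [0.143, 0.989, -0.025, -0.003]
wrist_force: [1.0, -1.6, -1.4]
grip_width: 0.0853
```

```bash
python3 - <<'E'
from h import *
s=st(); cur=(s["position"],rot(s["ee_rot"]))
Rg=Rt(-.055,20); g=np.array([.5258,.116,.038]); z=Rg.as_matrix()[:,2]
t0=g-z*.054
for r in rows(cur,[(t0,Rg)]): print(r)
c=read_camera("wrist"); save("w7",c["pixels"])
E
```

```text
t 7.25 p [0.529  0.1638 0.1634] x [ 0.999 -0.051  0.001] z [-0.013 -0.283 -0.959] F [ 1.  -1.6 -1.4] g 0.0853 q [-0.2   0.45 -0.36  1.66  0.41  1.26 -0.76]
[-0.7, 7.1, 79.9, -0.71, -0.03, 0.04]
```

View pics/w7.png

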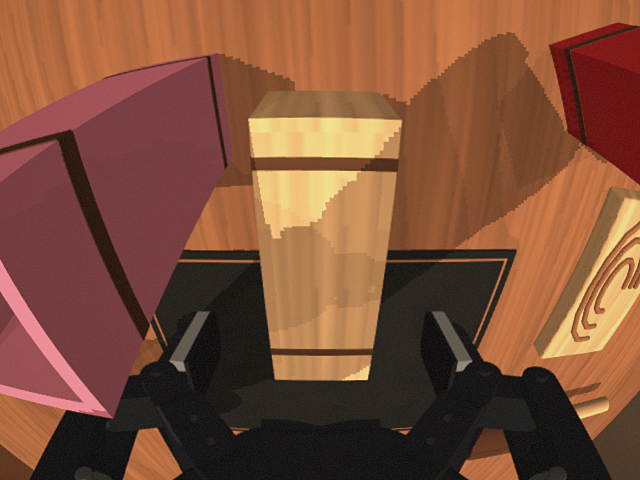

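drive_tool(
  commands=[
    [0,-0.5,7,40,-0.7,0,0.04],
    [0,-0.5,7,80,-0.7,0,0.04],
    [0,-0.5,7,80,-0.7,0,0.04],
    [120,-0.5,7,80,-0.7,0,0.04],
    [255,-0.5,7,80,-0.7,0,0.04],
    [255,-0.5,7,80,-0.7,0,0.04],
    [255,-0.5,7,80,-0.7,0,0.04],
    [255,-0.5,7,80,-0.7,0,0.04],
  ],
  newtons=90,
)

```text
time_s: 7.97
position: [0.5287, 0.1323, 0.0905]
ee_rot: [0.17, 0.985, -0.03, -0.003]
wrist_force: [-1.1, 0.0, 5.0]
grip_width: 0.0609
```

```bash
python3 - <<'E'
from h import *
s=st(); cur=(s["position"],rot(s["ee_rot"]))
g=cur[0]+cur[1].as_matrix()[:,2]*.054; print("grasp",g.round(4))
Rp=Rpot(-.055,88.5); B=np.array([.5315,.2205,.032])
rel=(Rp.inv().apply(cur[0]-B),Rp.inv()*cur[1])
np.save("rel2.npy",np.r_[rel[0],rel[1].as_quat()])
L=np.array([0,-.031,.17])
def base(th,edge,yaw=-.055):
    Rq=Rpot(yaw,th)
    # lower edge point in pot frame: y sign chosen as the lower
    e=min(([0,.031,.17],[0,-.031,.17]),key=lambda v:Rq.apply(v)[2])
    return np.array(edge)-Rq.apply(e),Rq
e0=B+Rp.apply([0,-.031,.17]);e1=B+Rp.apply([0,.031,.17]);print(e0,e1)
edge=np.array([.522,.052,.008])
P=[base(88.5+min(1,k/9)*30,edge) for k in range(1,11)]
for b,_ in P[-1:]: print(b)
for r in rows(cur,potseq(cur,rel,P)): print([255]+r)
E
```

```text
t 7.97 p [0.5287 0.1323 0.0905] x [ 0.998 -0.06   0.004] z [-0.017 -0.334 -0.943] F [-1.1  0.   5. ] g 0.0609 q [-0.21  0.53 -0.32  1.73  0.5   1.14 -0.83]
grasp [0.5278 0.1143 0.0396]
[0.52211331 0.05000497 0.0054607 ] [0.52220252 0.05162549 0.06743946]
[0.52939965 0.18640345 0.11636032]
[255, -0.2, 5.3, -5.7, 0.67, -0.0, 0.0]
[255, -0.1, 11.8, -8.1, 1.33, -0.01, 0.0]
[255, -0.1, 18.4, -10.0, 2.0, -0.01, 0.0]
[255, -0.0, 25.2, -11.5, 2.67, -0.02, 0.0]
[255, -0.0, 32.0, -12.7, 3.33, -0.02, 0.01]
[255, 0.0, 38.8, -13.4, 4.0, -0.02, 0.01]
[255, 0.1, 45.7, -13.8, 4.67, -0.03, 0.01]
[255, 0.1, 52.6, -13.8, 5.33, -0.03, 0.01]
[255, 0.2, 59.5, -13.3, 6.0, -0.04, 0.01]
[255, 0.2, 59.5, -13.3, 6.0, -0.04, 0.01]
```

drive_tool(
  commands=[
    [255,0,5.3,-5.7,0.67,0,0],
    [255,0,12,-8,1.33,0,0],
    [255,0,18.5,-10,2,0,0],
    [255,0,25,-11.5,2.67,0,0],
    [255,0,32,-12.7,3.33,0,0],
    [255,0,39,-13.4,4,0,0],
    [255,0,46,-13.8,4.67,0,0],
    [255,0,53,-13.8,5.33,0,0],
    [255,0,59.5,-13.3,6,0,0],
  ],
)

```text
time_s: 8.72
position: [0.5249, 0.0796, 0.1221]
ee_rot: [-0.091, 0.995, -0.03, 0.004]
wrist_force: [-0.1, -0.4, -4.2]
grip_width: 0.0609
```

```bash
cat >> h.py <<'E'
def base(th,edge,yaw=-.055):
    Rq=Rpot(yaw,th)
    e=min(([0,.031,.17],[0,-.031,.17]),key=lambda v:Rq.apply(v)[2])
    return np.array(edge)-Rq.apply(e),Rq
def getrel():
    q=np.load("rel2.npy"); return (q[:3],R.from_quat(q[3:]))
E
python3 - <<'E'
from h import *
s=st(); cur=(s["position"],rot(s["ee_rot"])); rel=getrel()
Rp=cur[1]*rel[1].inv(); B=cur[0]-Rp.apply(rel[0]); print("tilt",np.degrees(np.arcsin(-Rp.as_matrix()[2,2])),"edge",(B+Rp.apply([0,-.031,.17])).round(4))
edge=np.array([.522,.052,.008])
P=[base(118.5+k,edge) for k in range(1,11)]
for r in rows(cur,potseq(cur,rel,P)): print([255]+r)
c=read_camera("scene"); save("s8",c["pixels"],(180,120,420,300),3.3)
E
```

```text
t 8.72 p [0.5249 0.0796 0.1221] x [ 0.998 -0.06   0.003] z [ 0.014  0.182 -0.983] F [-0.1 -0.4 -4.2] g 0.0609 q [ 0.29  0.38 -0.48  1.86 -0.    0.9  -0.22]
tilt 28.51184933475675 edge [0.5215 0.0508 0.0072]
[255, 0.7, 0.5, -1.4, 0.2, -0.02, 0.02]
[255, 0.8, 2.4, -2.2, 0.4, -0.02, 0.02]
[255, 0.8, 4.3, -3.0, 0.6, -0.02, 0.02]
[255, 0.8, 6.2, -3.7, 0.8, -0.03, 0.02]
[255, 0.8, 8.2, -4.4, 1.0, -0.03, 0.02]
[255, 0.8, 10.1, -5.1, 1.2, -0.03, 0.02]
[255, 0.8, 12.1, -5.8, 1.4, -0.03, 0.02]
[255, 0.8, 14.1, -6.4, 1.6, -0.03, 0.02]
[255, 0.8, 16.1, -6.9, 1.8, -0.03, 0.02]
[255, 0.8, 18.1, -7.5, 2.0, -0.03, 0.02]
```

View pics/s8.png

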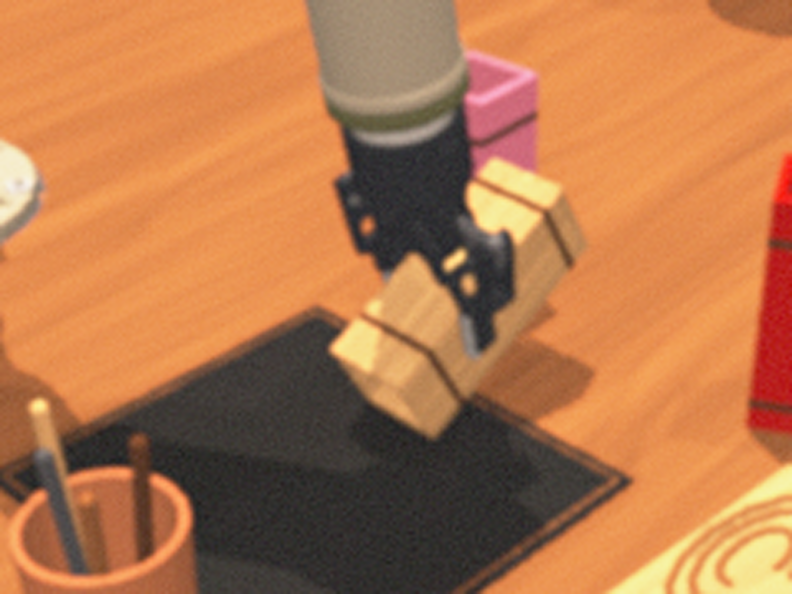

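drive_tool(
  commands=[
    [255,0.7,2.4,-2.2,0.4,0,0.02],
    [255,0.8,4.3,-3,0.6,0,0.02],
    [255,0.8,6.2,-3.7,0.8,0,0.02],
    [255,0.8,8.2,-4.4,1,0,0.02],
    [255,0.8,8.2,-4.4,1,0,0.02],
    [255,0.8,8.2,-4.4,1,0,0.02],
  ],
)

```text
time_s: 9.27
position: [0.525, 0.0713, 0.124]
ee_rot: [-0.133, 0.991, -0.031, 0.004]
wrist_force: [0.2, -0.6, -1.9]
grip_width: 0.0609
```

```bash
cat > look.py <<'E'
from h import *
import sys
n,th0=sys.argv[1],float(sys.argv[2]); step=float(sys.argv[3])
s=st(); cur=(s["position"],rot(s["ee_rot"])); rel=getrel()
Rp=cur[1]*rel[1].inv(); B=cur[0]-Rp.apply(rel[0]); print("tilt",np.degrees(np.arcsin(-Rp.as_matrix()[2,2])),"edge",(B+Rp.apply([0,-.031,.17])).round(4))
edge=np.array([.522,.052,.007])
P=[base(90+th0+step*k,edge) for k in range(1,8)]
for r in rows(cur,potseq(cur,rel,P)): print([255]+r)
c=read_camera("scene"); save(n,c["pixels"],(180,120,420,300),3.3)
E
python3 look.py s9 33.5 1
```

```text
t 9.27 p [0.525  0.0713 0.124 ] x [ 0.998 -0.062  0.001] z [ 0.017  0.264 -0.964] F [ 0.2 -0.6 -1.9] g 0.0609 q [ 0.38  0.39 -0.51  1.86 -0.1   0.89 -0.1 ]
tilt 33.361064363542525 edge [0.5219 0.0523 0.0071]
[255, 0.2, 2.5, -1.0, 0.23, -0.01, -0.0]
[255, 0.2, 4.4, -1.8, 0.43, -0.01, -0.0]
[255, 0.2, 6.3, -2.5, 0.63, -0.01, -0.0]
[255, 0.2, 8.2, -3.3, 0.83, -0.01, -0.0]
[255, 0.3, 10.2, -4.0, 1.03, -0.01, -0.0]
[255, 0.3, 12.1, -4.7, 1.23, -0.01, -0.0]
[255, 0.3, 14.1, -5.3, 1.43, -0.02, -0.0]
```

View pics/s9.png

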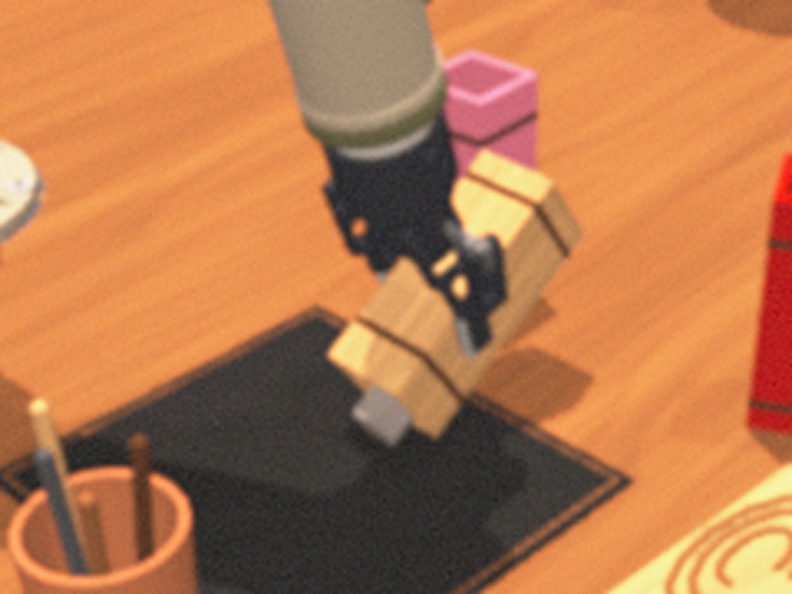

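drive_tool(
  commands=[
    [255,0.2,4.4,-1.8,0.4,0,0],
    [255,0.2,8.2,-3.3,0.8,0,0],
    [255,0.2,8.2,-3.3,0.8,0,0],
    [255,0.2,8.2,-3.3,0.8,0,0],
  ],
)

```text
time_s: 9.65
position: [0.5246, 0.0621, 0.1249]
ee_rot: [-0.168, 0.985, -0.031, 0.005]
wrist_force: [-0.9, -2.1, -1.9]
grip_width: 0.0612
```

```bash
python3 look.py s10 37.5 1
python3 - <<'E'
from h import *
c=read_camera("wrist"); save("w10",c["pixels"])
E
```

```text
t 9.65 p [0.5246 0.0621 0.1249] x [ 0.998 -0.063  0.   ] z [ 0.021  0.33  -0.944] F [-0.9 -2.1 -1.9] g 0.0612 q [ 0.45  0.4  -0.54  1.87 -0.17  0.89 -0.01]
tilt 37.31680388415008 edge [0.522  0.0513 0.0069]
[255, 0.1, 1.5, -0.9, 0.24, -0.01, -0.01]
[255, 0.1, 3.4, -1.7, 0.44, -0.01, -0.01]
[255, 0.1, 5.3, -2.5, 0.64, -0.02, -0.01]
[255, 0.1, 7.3, -3.2, 0.84, -0.02, -0.01]
[255, 0.1, 9.2, -3.9, 1.04, -0.02, -0.01]
[255, 0.1, 11.2, -4.6, 1.24, -0.02, -0.01]
[255, 0.2, 13.1, -5.2, 1.44, -0.02, -0.01]
```

View pics/s10.png

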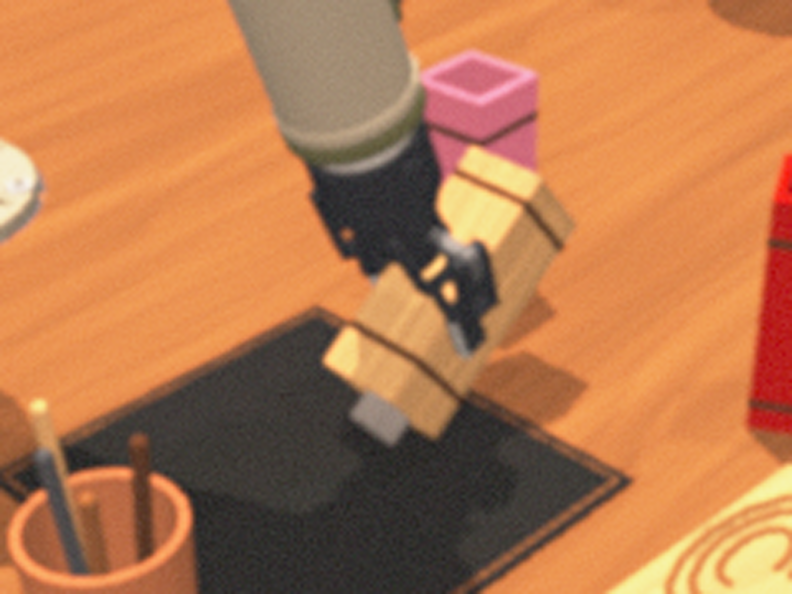

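View pics/w10.png

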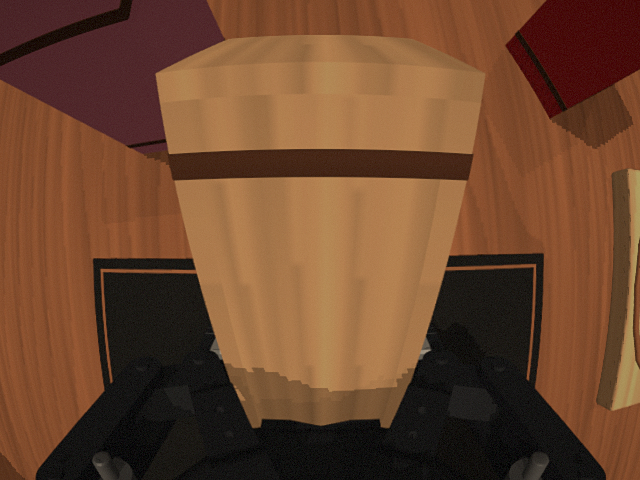

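```bash
python3 - <<'E'
from h import *
s=st(); cur=(s["position"],rot(s["ee_rot"])); rel=getrel()
P=[]
for k in range(1,6): P.append(base(127.3-4.4*k,[.522,.052,.007+.0035*k]))
for k in range(1,6): P.append(base(105.3,[.521,.052-.014*k,.0245]))
for r in rows(cur,potseq(cur,rel,P)): print([255]+r)
E
```

```text
t 9.75 p [0.5245 0.0631 0.1251] x [ 0.998 -0.061  0.001] z [ 0.021  0.33  -0.944] F [ 0.4  2.1 -1.5] g 0.0611 q [ 0.45  0.4  -0.54  1.87 -0.17  0.89 -0.01]
[255, 0.1, -9.0, 0.8, -0.89, -0.0, 0.01]
[255, 0.1, -17.9, 2.3, -1.77, 0.0, 0.0]
[255, 0.0, -26.5, 4.3, -2.65, 0.01, 0.0]
[255, -0.0, -34.6, 6.8, -3.53, 0.01, 0.0]
[255, -0.1, -42.3, 9.9, -4.41, 0.02, -0.0]
[255, -0.2, -29.0, 5.2, -4.41, 0.02, -0.0]
[255, 0.6, -15.8, 0.6, -4.41, 0.02, -0.0]
[255, 1.5, -2.6, -4.0, -4.41, 0.02, -0.0]
[255, 2.3, 10.5, -8.6, -4.41, 0.02, -0.0]
[255, 3.2, 23.7, -13.2, -4.41, 0.02, -0.0]
```

drive_tool(
  commands=[
    [255,0,-9,1,-0.9,0,0],
    [255,0,-18,2.3,-1.8,0,0],
    [255,0,-26.5,4.3,-2.65,0,0],
    [255,0,-34.5,6.8,-3.5,0,0],
    [255,0,-42,10,-4.4,0,0],
    [255,0,-29,5,-4.4,0,0],
    [255,0.6,-16,0.6,-4.4,0,0],
    [255,1.5,-2.6,-4,-4.4,0,0],
    [255,2.3,10.5,-8.6,-4.4,0,0],
    [255,3.2,23.7,-13.2,-4.4,0,0],
  ],
)

```text
time_s: 10.58
position: [0.5261, 0.0363, 0.1298]
ee_rot: [0.023, 0.999, -0.03, -0.0]
wrist_force: [0.6, -2.1, 0.8]
grip_width: 0.0608
```

```bash
python3 - <<'E'
from h import *
s=st(); cur=(s["position"],rot(s["ee_rot"])); rel=getrel()
Rp=cur[1]*rel[1].inv(); B=cur[0]-Rp.apply(rel[0]); print("tilt",np.degrees(np.arcsin(-Rp.as_matrix()[2,2])),"edge",(B+Rp.apply([0,-.031,.17])).round(4))
P=[]
for k in range(1,8): P.append(base(105.3+3.*k,[.521,-.02,.0245-.0025*k]))
for k in range(1,4): P.append(base(126.3+2*k,[.521,-.02,.007]))
for r in rows(cur,potseq(cur,rel,P)): print([255]+r)
c=read_camera("scene"); save("s11",c["pixels"],(180,120,420,300),3.3)
E
```

```text
t 10.58 p [0.5261 0.0363 0.1298] x [ 0.998 -0.06   0.001] z [-0.002 -0.046 -0.999] F [ 0.6 -2.1  0.8] g 0.0608 q [ 0.17  0.37 -0.39  1.83  0.22  0.99 -0.38]
tilt 15.366901000038443 edge [ 0.521  -0.0178  0.0244]
[255, 0.1, 7.7, 0.1, 0.59, 0.01, 0.02]
[255, 0.2, 13.4, 0.5, 1.19, 0.0, 0.02]
[255, 0.2, 19.2, 1.2, 1.79, 0.0, 0.02]
[255, 0.2, 25.1, 2.1, 2.39, -0.0, 0.02]
[255, 0.3, 31.1, 3.4, 2.99, -0.01, 0.02]
[255, 0.3, 37.1, 5.1, 3.59, -0.01, 0.02]
[255, 0.3, 43.2, 7.0, 4.19, -0.01, 0.02]
[255, 0.3, 47.3, 6.8, 4.59, -0.02, 0.02]
[255, 0.3, 51.4, 6.7, 4.99, -0.02, 0.02]
[255, 0.4, 55.6, 6.8, 5.39, -0.02, 0.02]
```

View pics/s11.png

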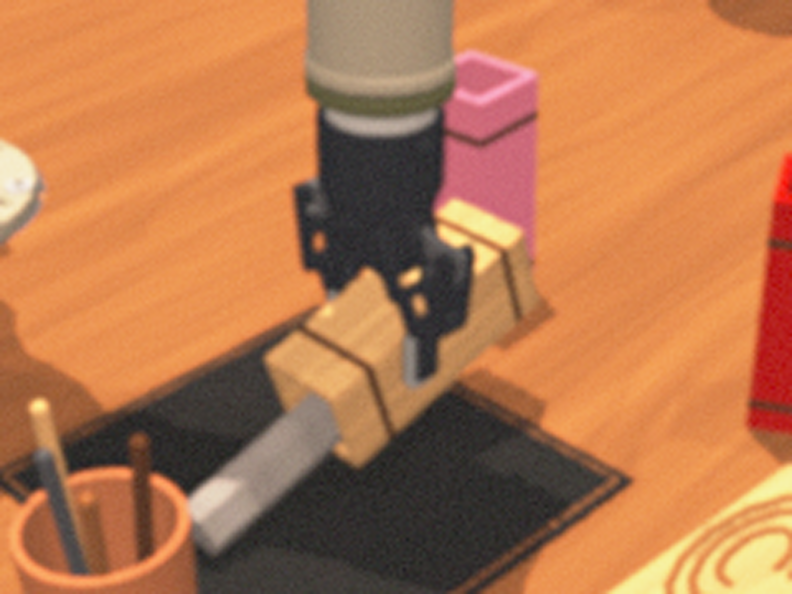

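drive_tool(
  commands=[
    [255,0,0,6,0,0,0],
    [255,0,0,12,0,0,0],
    [255,0,0,16,0,0,0],
    [255,0,-8,16,0,0,0],
    [255,0,-18,16,0,0,0],
    [255,0,-28,16,0,0,0],
    [255,0,-38,16,0,0,0],
    [255,0,-50,16,0,0,0],
    [255,0,-62,16,0,0,0],
  ],
)

```text
time_s: 11.38
position: [0.53, 0.0983, 0.1109]
ee_rot: [0.023, 0.999, -0.031, -0.0]
wrist_force: [0.5, 0.5, -2.7]
grip_width: 0.0612
```

```bash
python3 - <<'E'
from h import *
s=st()
c=read_camera("scene"); save("s12",c["pixels"],(180,120,420,300),3.3)
c=read_camera("top"); save("t12",c["pixels"],(220,160,460,340),3.3)
E
```

```text
t 11.38 p [0.53   0.0983 0.1109] x [ 0.998 -0.061  0.001] z [-0.002 -0.046 -0.999] F [ 0.5  0.5 -2.7] g 0.0612 q [ 0.07  0.42 -0.41  1.81  0.25  0.97 -0.51]
```

View pics/s12.png

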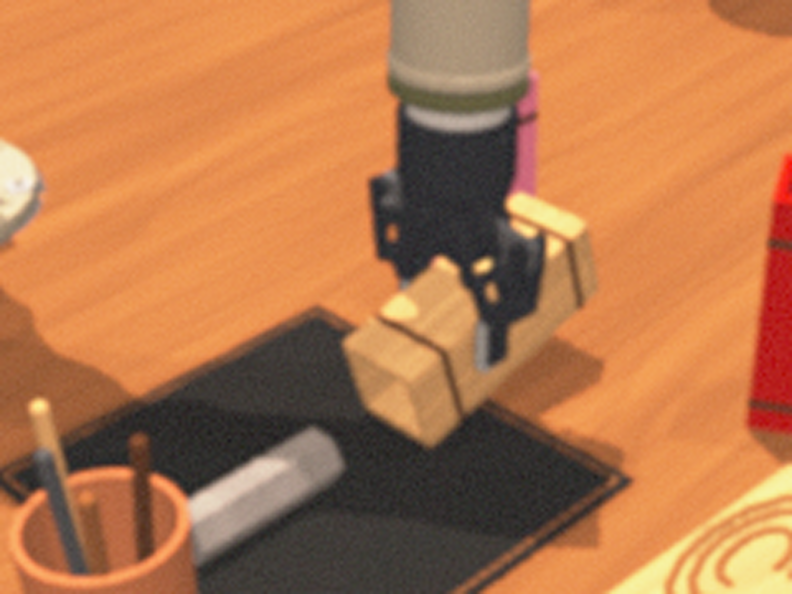

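View pics/t12.png

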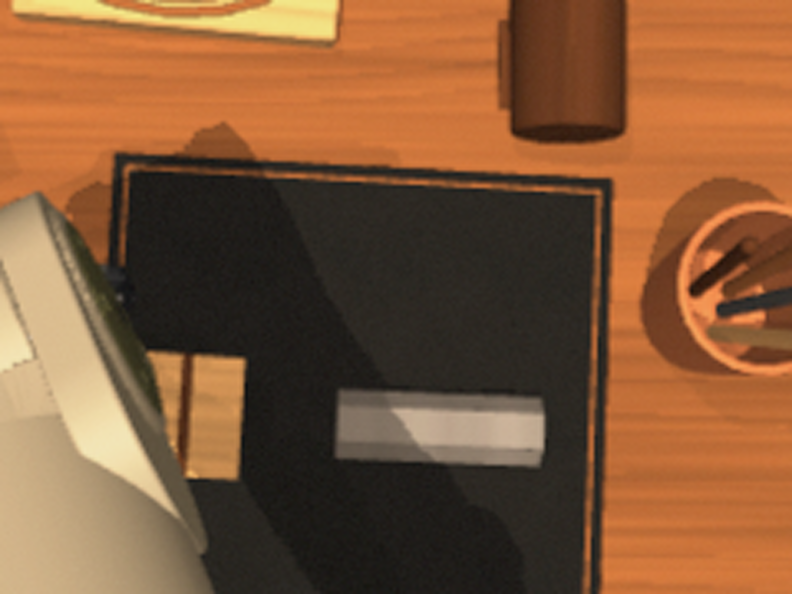

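```bash
python3 - <<'E'
from h import *
s=get_state(); cur=(s["position"],rot(s["ee_rot"])); rel=getrel()
Rp=cur[1]*rel[1].inv(); B=cur[0]-Rp.apply(rel[0]); print(B)
P=[(B+[0,0,.025],Rpot(-.055,100)),([.577,.24,.07],Rpot(-.03,92)),([.577,.305,.045],Rpot(0,90)),([.577,.305,.034],Rpot(0,90)),([.577,.305,.031],Rpot(0,90))]
for r in rows(cur,potseq(cur,rel,P)): print([255]+r)
E
```

```text
[0.53290385 0.20161929 0.08075403]
[255, -0.4, -1.8, -34.7, -1.1, 0.02, 0.04]
[255, 43.7, -50.2, -14.3, -2.7, 0.07, -0.25]
[255, 42.6, -118.1, 4.6, -3.09, 0.14, -0.59]
[255, 42.6, -118.6, 15.6, -3.09, 0.14, -0.59]
[255, 42.6, -118.7, 18.6, -3.09, 0.14, -0.59]
```

drive_tool(
  commands=[
    [255,0,-2,-34,-1.1,0,0],
    [255,22,-30,-25,-2,0,-0.1],
    [255,44,-50,-14,-2.7,0.07,-0.25],
    [255,43,-85,-5,-3.1,0.14,-0.59],
    [255,42.6,-118,4.6,-3.1,0.14,-0.59],
    [255,42.6,-118,4.6,-3.1,0.14,-0.59],
    [255,42.6,-118.5,10,-3.1,0.14,-0.59],
    [255,42.6,-118.5,15.6,-3.1,0.14,-0.59],
    [255,42.6,-118.5,18,-3.1,0.14,-0.59],
    [255,42.6,-118.5,18,-3.1,0.14,-0.59],
  ],
)

```text
time_s: 12.32
position: [0.5801, 0.2103, 0.0882]
ee_rot: [0.158, 0.987, -0.006, 0.001]
wrist_force: [-1.8, 2.2, 2.8]
grip_width: 0.0611
```

```bash
python3 - <<'E'
from h import *
s=st(); cur=(s["position"],rot(s["ee_rot"])); rel=getrel()
Rp=cur[1]*rel[1].inv(); B=cur[0]-Rp.apply(rel[0]); print(B,Rp.as_matrix()[:,2].round(3))
c=read_camera("scene"); save("s13",c["pixels"],(180,120,460,330),2.8)
c=read_camera("top"); save("t13",c["pixels"],(100,80,480,400),2)
E
```

```text
t 12.32 p [0.5801 0.2103 0.0882] x [ 1.    -0.011  0.004] z [ 0.001 -0.311 -0.95 ] F [-1.8  2.2  2.8] g 0.0611 q [-0.28  0.66 -0.35  1.52  0.51  1.22 -0.82]
[0.57861279 0.29989137 0.03185259] [-0.006 -1.     0.002]
```

View pics/s13.png

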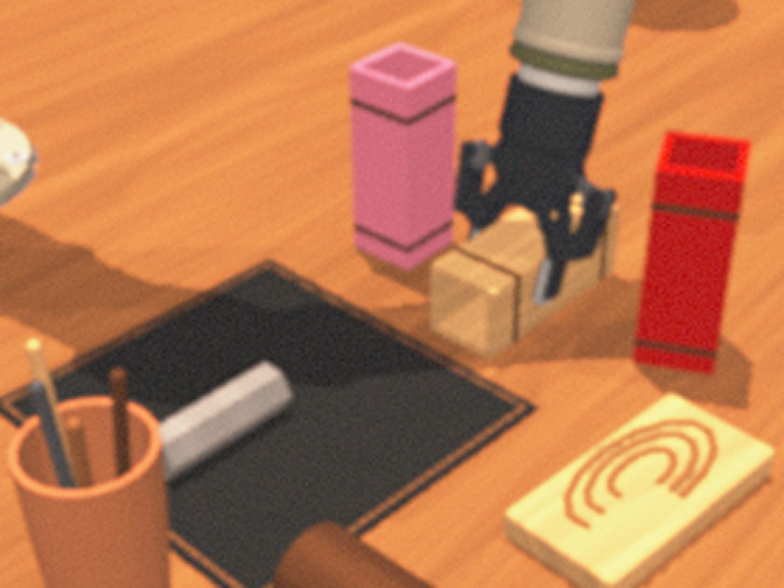

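drive_tool(
  commands=[
    [120,0,0,0,0,0,0],
    [0,0,0,0,0,0,0],
    [0,0,0,0,0,0,0],
    [0,0,0,-4,0,0,0],
    [0,0,0,-40,0,0,0],
    [0,0,0,-80,0,0,0],
    [0,0,0,-120,0,0,0],
  ],
)

```text
time_s: 13.0
position: [0.5794, 0.248, 0.2022]
ee_rot: [0.158, 0.987, -0.005, -0.0]
wrist_force: [0.8, 0.9, -0.1]
grip_width: 0.0856
```

```bash
python3 - <<'E'
from h import *
s=st(); cur=(s["position"],rot(s["ee_rot"]))
c=read_camera("top"); save("t14",c["pixels"],(100,160,480,400),2)
save("t14s",c["pixels"],(310,260,400,310),8)
for r in rows(cur,[([.515,.06,.22],Rt(-.05,-20))]): print(r)
E
```

```text
t 13.0 p [0.5794 0.248  0.2022] x [ 1.    -0.01   0.002] z [-0.002 -0.313 -0.95 ] F [ 0.8  0.9 -0.1] g 0.0856 q [-0.32  0.59 -0.38  1.37  0.46  1.45 -0.78]
[-62.4, 184.8, 42.0, 7.64, -0.01, 0.46]
```

View pics/t14.png

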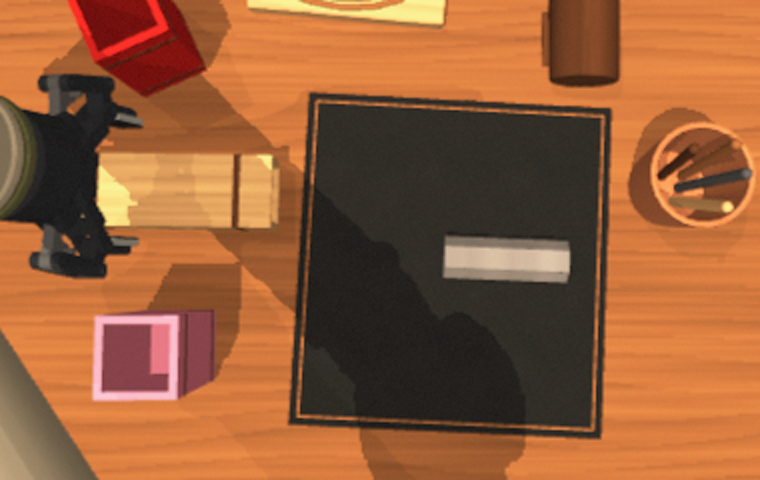

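View pics/t14s.png

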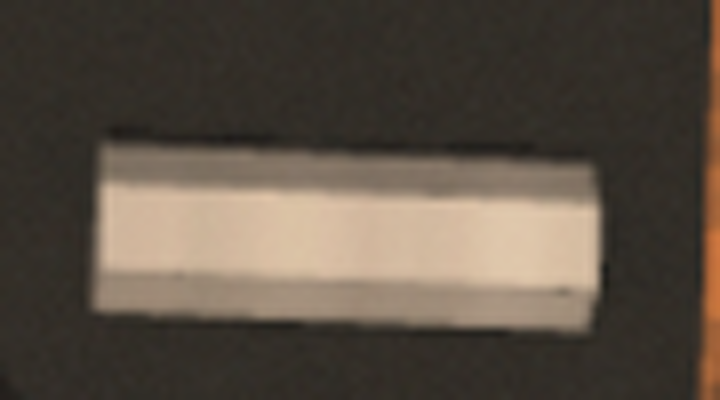

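```bash
python3 - <<'E'
from h import *
c=read_camera("scene"); save("s14",c["pixels"],(215,240,295,300),10)
c=read_camera("top")
for u,v,z in [(310+97/8,260+143/8,.019),(310+592/8,260+162/8,.019),(310+592/8,260+330/8,.019),(310+92/8,260+310/8,.019),(310+350/8,260+237/8,.035)]: print(p2w(c,u,v,z).round(4))
E
```

```text
[ 0.543  -0.0198  0.019 ]
[ 0.5388 -0.1309  0.019 ]
[ 0.5014 -0.1303  0.019 ]
[ 0.5059 -0.0186  0.019 ]
[ 0.5218 -0.0749  0.035 ]
```

View pics/s14.png

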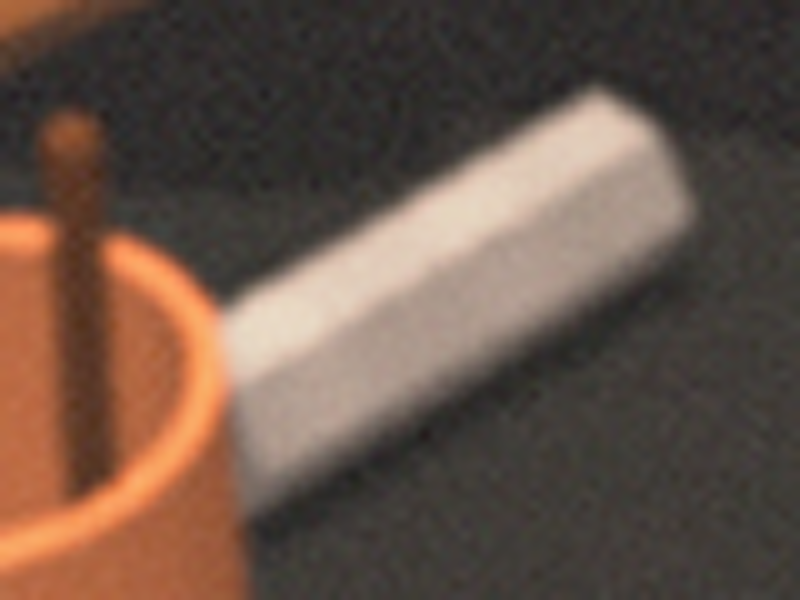

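```bash
python3 - <<'E'
from h import *
s=get_state(); cur=(s["position"],rot(s["ee_rot"]))
Y=-np.pi/2-.04
for r in rows(cur,[([.57,.1,.24],Rt(-.5,0)),([.60,-.06,.22],Rt(Y,0)),([.61,-.075,.13],Rt(Y,0))]): print(r)
E
```

```text
[-9.3, 154.2, 13.5, 3.48, -0.99, 5.58]
[21.7, 300.0, 81.9, 2.69, -2.95, 18.19]
[31.0, 286.5, 172.2, 2.69, -2.95, 18.19]
```

drive_tool(
  commands=[
    [0,-9,154,14,3.5,-1,5.6],
    [0,-9,154,14,3.5,-1,5.6],
    [0,-9,154,14,3.5,-1,5.6],
    [0,-9,154,14,3.5,-1,5.6],
    [0,22,300,82,2.7,-2.95,18.2],
    [0,22,300,82,2.7,-2.95,18.2],
    [0,22,300,82,2.7,-2.95,18.2],
    [0,22,300,82,2.7,-2.95,18.2],
    [0,31,286,172,2.7,-2.95,18.2],
    [0,31,286,172,2.7,-2.95,18.2],
  ],
)

```text
time_s: 13.98
position: [0.608, -0.081, 0.1355]
ee_rot: [0.011, 0.826, -0.563, 0.001]
wrist_force: [0.1, 1.5, -1.3]
grip_width: 0.085
```

```bash
python3 - <<'E'
from h import *
s=st(); cur=(s["position"],rot(s["ee_rot"]))
Y=-np.pi/2-.04
for r in rows(cur,[([.61,-.075,.13],Rt(Y,0))]): print(r)
c=read_camera("wrist"); save("w15",c["pixels"])
E
```

```text
t 13.98 p [ 0.608  -0.081   0.1355] x [ 0.365 -0.931  0.015] z [-0.011 -0.02  -1.   ] F [ 0.1  1.5 -1.3] g 0.085 q [ 0.17  0.5  -0.13  1.6   0.09  1.06 -1.19]
[-4.9, -4.1, 5.4, 0.16, -0.21, 4.74]
```

View pics/w15.png

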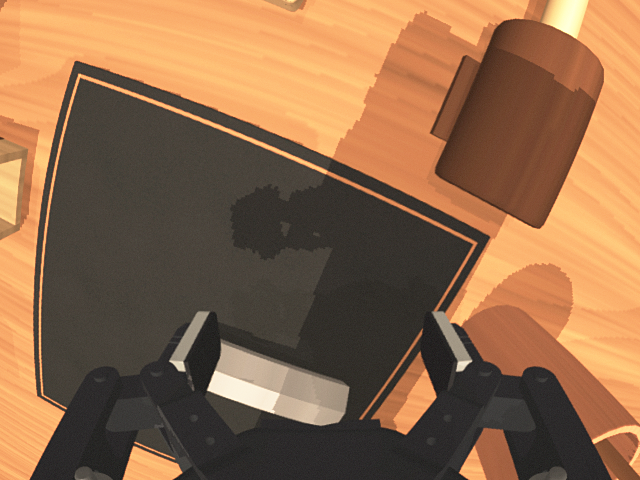

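drive_tool(
  commands=[
    [0,-5,-4,5,0.16,-0.21,4.74],
    [0,-5,-4,5,0.16,-0.21,4.74],
    [0,-5,-4,5,0.16,-0.21,4.74],
    [0,-5,-4,5,0.16,-0.21,4.74],
  ],
)

```text
time_s: 14.37
position: [0.608, -0.0696, 0.1295]
ee_rot: [-0.001, -0.696, 0.718, 0.003]
wrist_force: [0.3, -0.4, 0.5]
grip_width: 0.0854
```

```bash
python3 - <<'E'
from h import *
s=st(); cur=(s["position"],rot(s["ee_rot"]))
c=read_camera("wrist"); save("w16",c["pixels"],(150,250,500,450),2.2)
E
```

```text
t 14.37 p [ 0.608  -0.0696  0.1295] x [-0.032 -0.999 -0.003] z [-0.007  0.003 -1.   ] F [ 0.3 -0.4  0.5] g 0.0854 q [ 0.11  0.5  -0.06  1.61  0.03  1.04 -1.56]
```

View pics/w16.png

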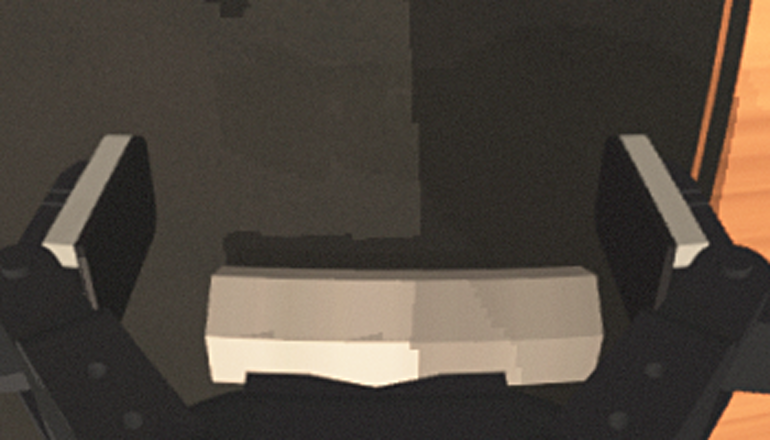

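drive_tool(
  commands=[
    [0,5,42,0,0,0.1,0],
    [0,5,84,0,0,0.1,0],
    [0,5,130,0,0,0.1,0],
    [0,5,130,0,0,0.1,0],
    [0,5,130,30,0,0.1,0],
    [0,5,130,42,0,0.1,0],
    [0,5,130,42,0,0.1,0],
  ],
)

```text
time_s: 15.0
position: [0.4763, -0.0708, 0.0865]
ee_rot: [-0.006, -0.699, 0.715, 0.001]
wrist_force: [-0.4, 0.0, 0.4]
grip_width: 0.0855
```

```bash
python3 - <<'E'
from h import *
s=st(); cur=(s["position"],rot(s["ee_rot"]))
c=read_camera("wrist"); save("w17",c["pixels"],(150,200,500,450),2.2)
c=read_camera("scene"); save("s17",c["pixels"],(180,200,340,320),5)
E
```

```text
t 15.0 p [ 0.4763 -0.0708  0.0865] x [-0.023 -1.     0.006] z [-0.01  -0.006 -1.   ] F [-0.4  0.   0.4] g 0.0855 q [ 0.14  0.32 -0.07  1.99  0.04  0.84 -1.55]
```

View pics/w17.png

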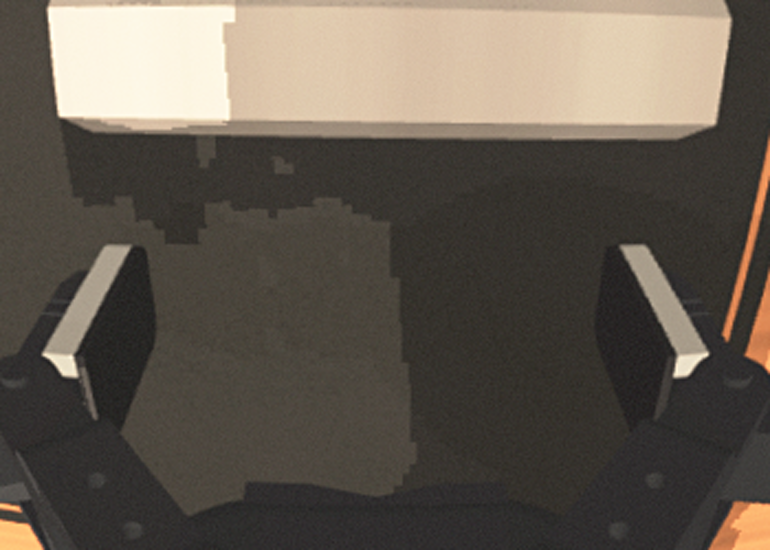

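View pics/s17.png

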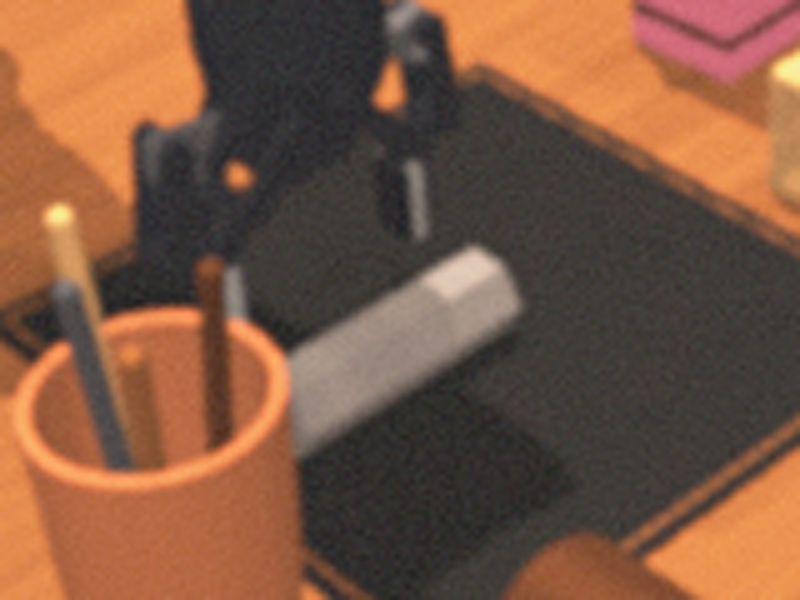

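drive_tool(
  commands=[
    [0,2,-14,0,0,0,0.1],
    [0,2,-20,0,0,0,0.1],
    [0,2,-25,-2,0,0,0.1],
    [0,2,-30,-5,0,0,0.1],
    [0,2,-35,-8,0,0,0.1],
    [0,2,-40,-10,0,0,0.1],
    [0,2,-44,-11,0,0,0.1],
    [0,2,-47,-11,0,0,0.1],
    [0,2,-47,-11,0,0,0.1],
  ],
)

```text
time_s: 15.85
position: [0.5262, -0.0741, 0.0995]
ee_rot: [-0.004, -0.695, 0.719, -0.001]
wrist_force: [-1.3, -0.1, -0.2]
grip_width: 0.0857
```

```bash
python3 - <<'E'
from h import *
s=st(); cur=(s["position"],rot(s["ee_rot"]))
c=read_camera("wrist"); save("w18",c["pixels"],(150,200,500,450),2.2)
c=read_camera("scene"); save("s18",c["pixels"],(180,200,340,320),5)
E
```

```text
t 15.85 p [ 0.5262 -0.0741  0.0995] x [-0.035 -0.999  0.006] z [-0.004 -0.006 -1.   ] F [-1.3 -0.1 -0.2] g 0.0857 q [ 0.13  0.39 -0.06  1.86  0.04  0.9  -1.56]
```

View pics/w18.png

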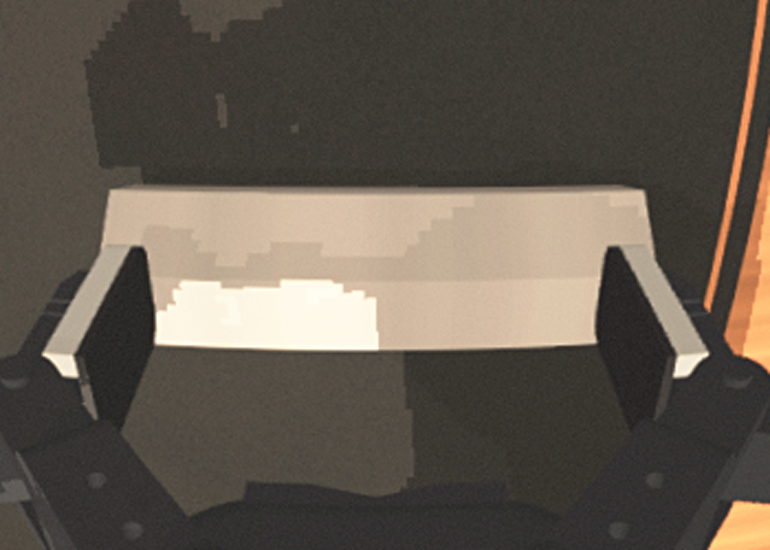

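View pics/s18.png

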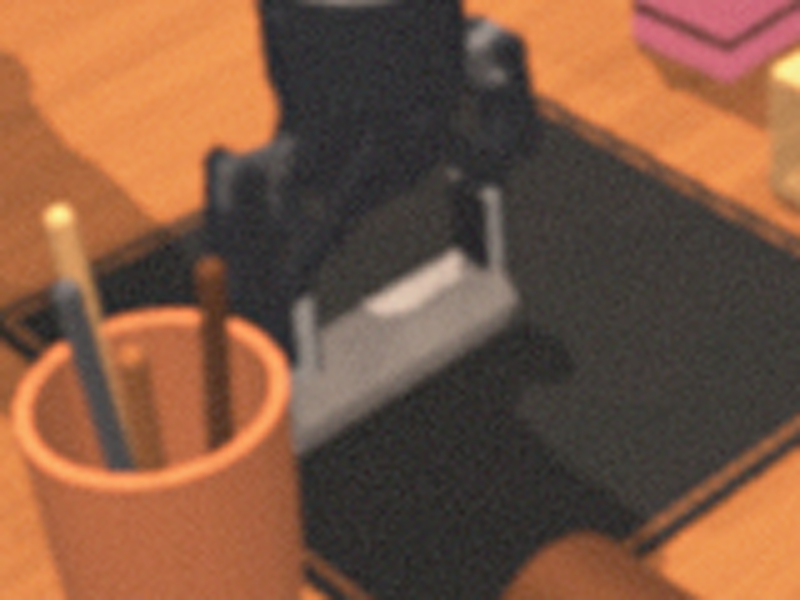

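```bash
python3 - <<'E'
from h import *
s=get_state()
c=read_camera("wrist")
for r in (188,280,348):
  for z in (.003,.019,.035): print(r,z,wp2w(c,s,150+375/2.2,200+r/2.2,z).round(4))
E
```

```text
188 0.003 [ 0.5284 -0.0743  0.003 ]
188 0.019 [ 0.5362 -0.0744  0.019 ]
188 0.035 [ 0.5439 -0.0746  0.035 ]
280 0.003 [ 0.504  -0.0734  0.003 ]
280 0.019 [ 0.5141 -0.0737  0.019 ]
280 0.035 [ 0.5242 -0.0739  0.035 ]
348 0.003 [ 0.4837 -0.0727  0.003 ]
348 0.019 [ 0.4958 -0.073   0.019 ]
348 0.035 [ 0.5078 -0.0733  0.035 ]
```

drive_tool(
  commands=[
    [0,0,20,0,0,0,0],
    [0,0,50,0,0,0,0],
    [0,0,50,15,0,0,0],
    [0,0,50,22,0,0,0],
    [0,0,50,22,0,0,0],
  ],
)

```text
time_s: 16.42
position: [0.4745, -0.0726, 0.0764]
ee_rot: [-0.005, -0.694, 0.719, 0.0]
wrist_force: [-0.4, -0.6, -0.1]
grip_width: 0.0853
```

```bash
python3 - <<'E'
from h import *
s=st(); cur=(s["position"],rot(s["ee_rot"]))
c=read_camera("wrist"); save("w19",c["pixels"],(150,200,500,450),2.2)
c=read_camera("scene"); save("s19",c["pixels"],(180,200,340,320),5)
E
```

```text
t 16.42 p [ 0.4745 -0.0726  0.0764] x [-0.035 -0.999  0.006] z [-0.007 -0.006 -1.   ] F [-0.4 -0.6 -0.1] g 0.0853 q [ 0.14  0.33 -0.07  2.    0.04  0.81 -1.56]
```

View pics/w19.png

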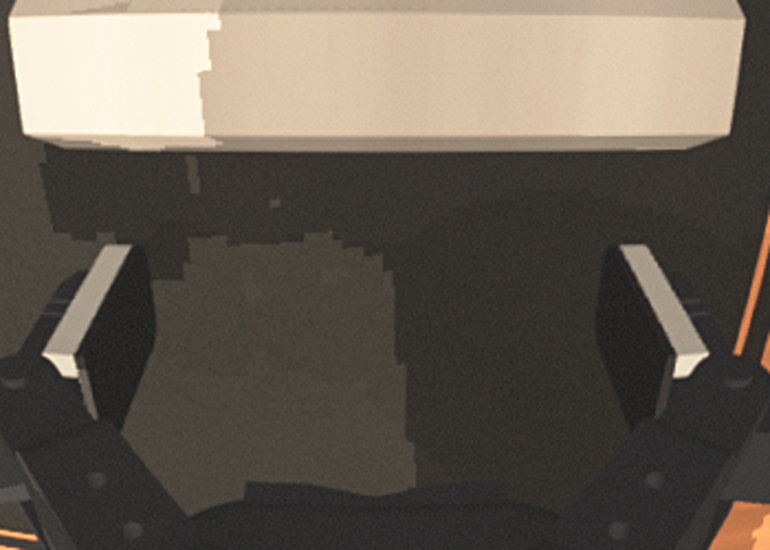

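View pics/s19.png

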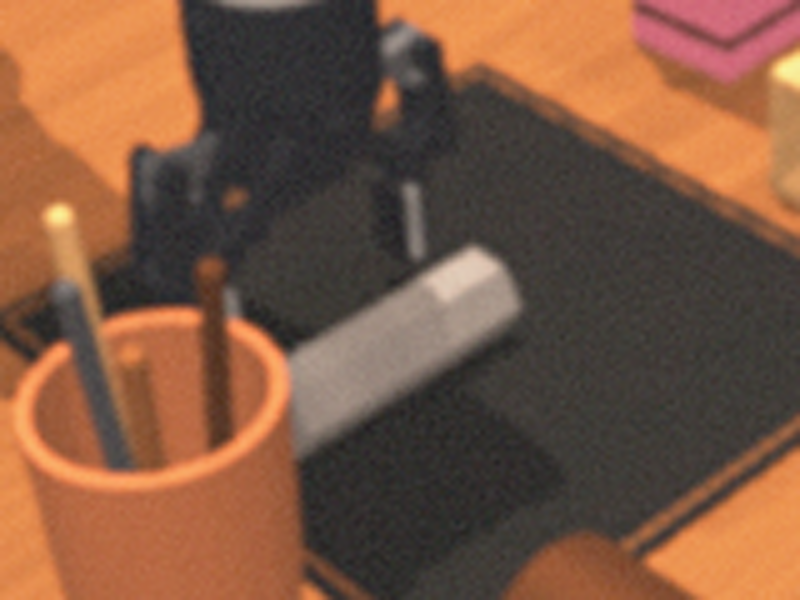

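```bash
python3 - <<'E'
from h import *
c=read_camera("scene"); s=get_state()
for t in (.045,.05,.055,.06,.073):
  for dx in (-.011,.011):
    p=s["position"]+rot(s["ee_rot"]).apply([-.045,-dx,t]); u,v=w2p(c,p); print(t,dx,round((u-180)*5),round((v-200)*5))
E
```

```text
0.045 -0.011 379 215
0.045 0.011 413 236
0.05 -0.011 380 224
0.05 0.011 414 246
0.055 -0.011 380 234
0.055 0.011 415 255
0.06 -0.011 381 243
0.06 0.011 416 265
0.073 -0.011 384 268
0.073 0.011 418 289
```

drive_tool(
  commands=[
    [0,0,-8,5,0,0,0],
    [0,0,-17,5,0,0,0],
    [0,0,-21,4,0,0,0],
    [0,0,-24,0,0,0,0],
    [0,0,-28,-4,0,0,0],
    [0,0,-33,-7,0,0,0],
    [0,0,-38,-9,0,0,0],
    [0,0,-43,-11,0,0,0],
    [0,0,-47,-12,0,0,0],
    [0,0,-47,-12,0,0,0],
  ],
)

```text
time_s: 17.4
position: [0.5235, -0.0742, 0.0899]
ee_rot: [-0.004, -0.695, 0.719, -0.001]
wrist_force: [-1.0, -0.0, -0.3]
grip_width: 0.0854
```

```bash
python3 - <<'E'
from h import *
s=st(); cur=(s["position"],rot(s["ee_rot"]))
c=read_camera("wrist"); save("w20",c["pixels"],(150,200,500,450),2.2)
c=read_camera("scene"); save("s20",c["pixels"],(180,200,340,320),5)
E
```

```text
t 17.4 p [ 0.5235 -0.0742  0.0899] x [-0.035 -0.999  0.006] z [-0.004 -0.006 -1.   ] F [-1.  -0.  -0.3] g 0.0854 q [ 0.13  0.4  -0.06  1.87  0.04  0.88 -1.56]
```

View pics/w20.png

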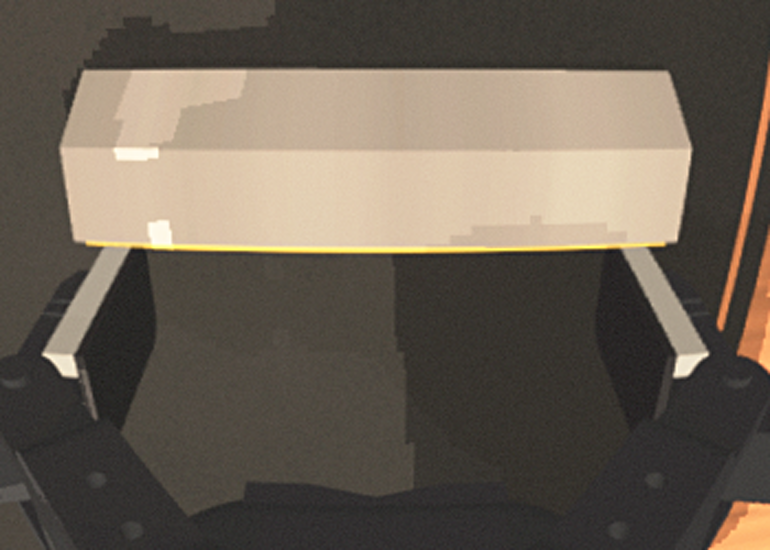

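View pics/s20.png

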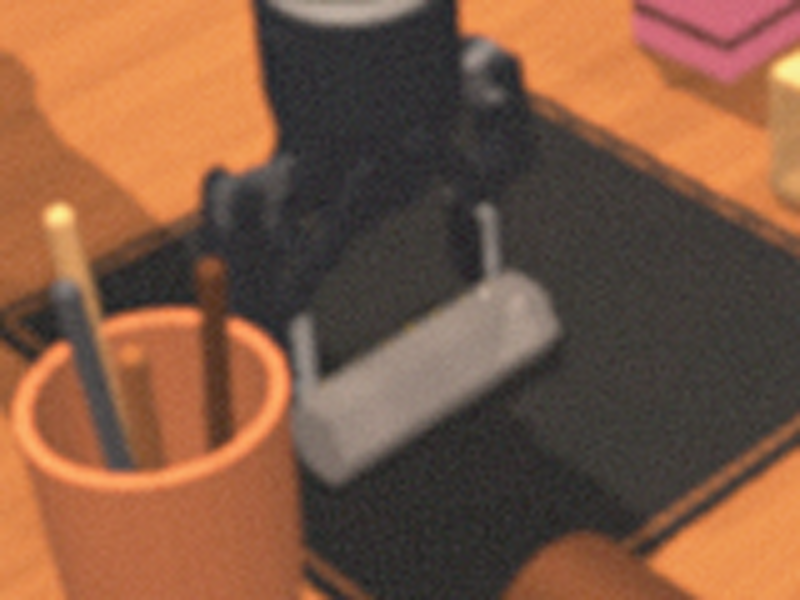

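```bash
python3 - <<'E'
from h import *
s=get_state()
c=read_camera("wrist")
for r,z in ((70,.019),(148,.035),(243,.035)): print(r,z,wp2w(c,s,150+375/2.2,200+r/2.2,z).round(4))
for u,r in ((62,148),(691,148)): print(wp2w(c,s,150+u/2.2,200+r/2.2,.035).round(4))
E
```

```text
70 0.019 [ 0.5614 -0.0754  0.019 ]
148 0.035 [ 0.553 -0.075  0.035]
243 0.035 [ 0.5351 -0.0744  0.035 ]
[ 0.5546 -0.0211  0.035 ]
[ 0.5504 -0.1298  0.035 ]
```

drive_tool(
  commands=[
    [0,0.5,26,0,0,0,0],
    [0,0.5,26,10,0,0,0],
    [0,0.5,26,18.5,0,0,0],
    [0,0.5,26,18.5,0,0,0],
  ],
)

```text
time_s: 17.88
position: [0.4955, -0.0738, 0.0694]
ee_rot: [-0.005, -0.694, 0.719, 0.0]
wrist_force: [-0.1, 0.2, 0.2]
grip_width: 0.0854
```

drive_tool(
  commands=[
    [0,0,-11,0,0,0,0],
    [0,0,-20,0,0,0,0],
    [0,0,-24,-1,0,0,0],
    [0,0,-27,-5,0,0,0],
    [0,0,-31,-9,0,0,0],
    [0,0,-36,-12,0,0,0],
    [0,0,-41,-14,0,0,0],
    [0,0,-45,-16,0,0,0],
    [0,0,-48,-17,0,0,0],
    [0,0,-48,-17,0,0,0],
  ],
)

```text
time_s: 18.72
position: [0.5453, -0.0755, 0.0882]
ee_rot: [-0.003, -0.695, 0.719, -0.001]
wrist_force: [0.3, 0.4, 0.7]
grip_width: 0.0853
```

```bash
python3 - <<'E'
from h import *
s=st(); cur=(s["position"],rot(s["ee_rot"]))
c=read_camera("wrist"); save("w21",c["pixels"],(150,200,500,450),2.2)
c=read_camera("scene"); save("s21",c["pixels"],(180,200,340,320),5)
E
```

```text
t 18.72 p [ 0.5453 -0.0755  0.0882] x [-0.035 -0.999  0.006] z [-0.004 -0.006 -1.   ] F [0.3 0.4 0.7] g 0.0853 q [ 0.12  0.44 -0.06  1.81  0.04  0.9  -1.56]
```

View pics/w21.png

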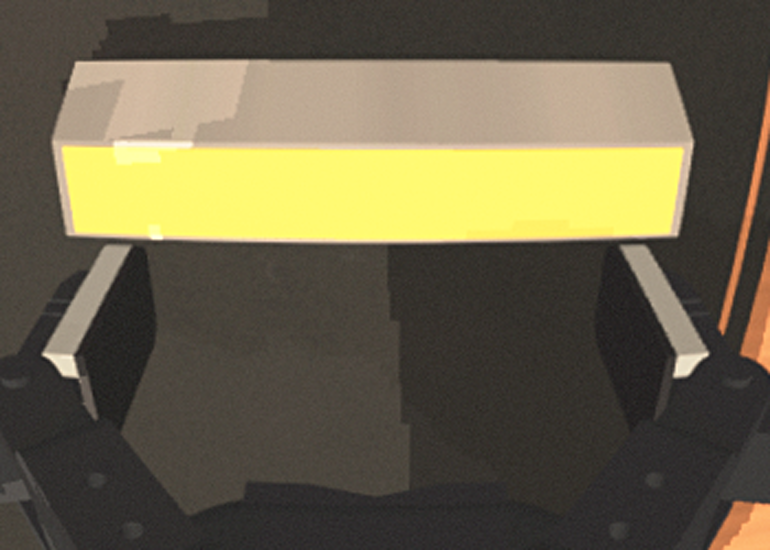

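View pics/s21.png

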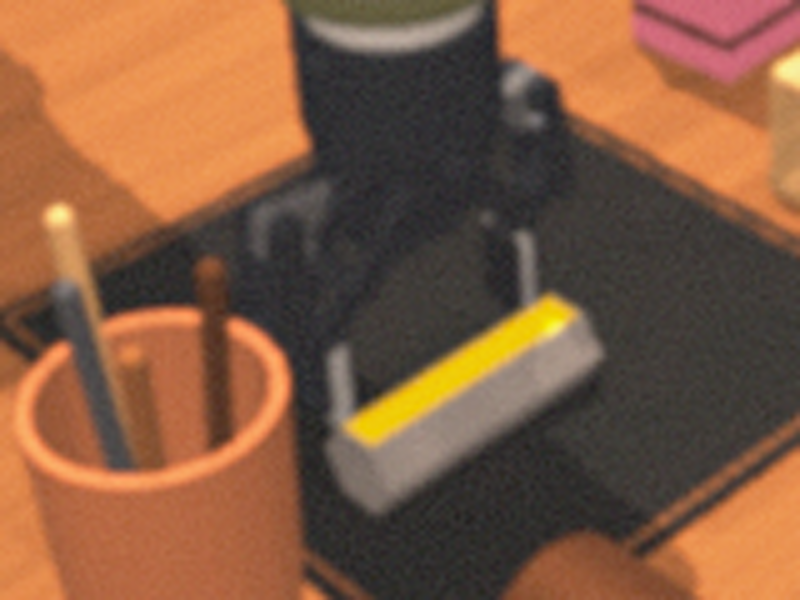

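drive_tool(
  commands=[
    [0,0,15,0,0,0,0],
    [0,0,40,0,0,0,0],
    [0,0,60,-35,0,0,0],
    [0,0,70,-75,0,0,0],
    [0,0,80,-115,0,0,0],
    [0,0,85,-155,0,0,0],
    [0,0,90,-190,0,0,0],
    [0,0,90,-200,0,0,0],
    [0,0,90,-200,0,0,0],
  ],
)

```text
time_s: 19.57
position: [0.4565, -0.0713, 0.2918]
ee_rot: [-0.002, -0.694, 0.72, -0.003]
wrist_force: [1.1, -0.1, -0.8]
grip_width: 0.0856
```

```bash
python3 - <<'E'
from h import *
s=st()
c=read_camera("scene"); save("s22",c["pixels"])
c=read_camera("top"); save("t22",c["pixels"])
E
```

```text
t 19.57 p [ 0.4565 -0.0713  0.2918] x [-0.036 -0.999  0.007] z [ 0.002 -0.007 -1.   ] F [ 1.1 -0.1 -0.8] g 0.0856 q [ 0.15  0.04 -0.07  1.81  0.01  1.29 -1.53]
```

View pics/s22.png

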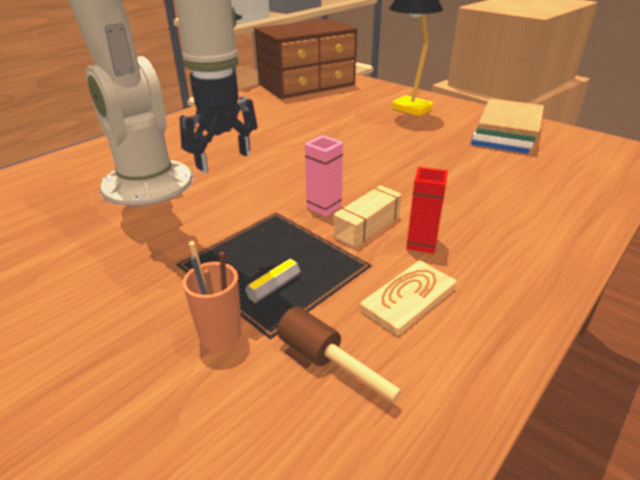

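View pics/t22.png

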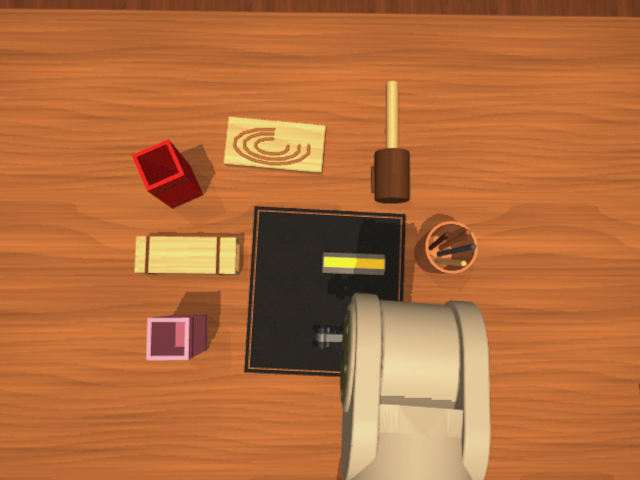

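```bash
python3 - <<'E'
from h import *
c=read_camera("top"); print(p2w(c,239,255,.062),p2w(c,253,255,.003)); print(sign_off())
E
```

```text
[0.58044938 0.12428704 0.062     ] [0.58516936 0.10550814 0.003     ]
the job is handed in; nothing more can be done
None
```

The job is done and handed in at about 19.7 s of the 67 s allowed. I got no verdict back.

**What I did**
- I gripped the pot, tipped it onto its side and let go. I then regripped it and raised its closed end to about 37°.
- I moved the pot 70 mm further over the mat so the stone would land fully on it. During that move the stone slid out low, and I drew the pot clear.
- I laid the pot down on the bare bench to the left of the mat.
- I rolled the stone two sixths of a turn with the open fingers. The first attempt at a roll passed over the top of the stone without moving it, because the fingertips were higher than I had assumed. I lowered them and the next two rolls worked.

**Last checks**
- **Stone:** it lies on the mat with its yellow flat facing up, seen in the scene, top and wrist views.
- **Pot:** its mouth is about 19 mm clear of the mat edge, measured from the top view.
- **Bystanders:** the crock, panel and mallet look unmoved in the top view.
- **Robot:** the gripper is open, raised and touching nothing, and the wrist force readings at the end of each move stayed at a few newtons.
- **Disagreement:** the cameras differed by about 5 mm on the stone's position and up to about 9 mm on the lying pot's mouth; it did not affect the result.

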